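# Jog the polisher: enable key in, knob onto its D-shaft, hold it pressed

### The arm

A 7-joint arm with a two-finger parallel gripper is mounted at the origin on the work surface. World frame = base frame: x ahead of the robot, y to its left, z up, the work surface at z = 0. Lengths are in m, angles in rad, forces in N, time in s.
With the tool pointing down it reaches from about 0.4 to 0.925 m from the base axis. Payload 5.6 kg.
Tool frame: the origin (TCP) lies between the finger pads; the fingertips stand 8 mm ahead of it and the grasp point (between the pads) lies 11 mm behind it; z points along the fingers, x is the direction in which the jaws open and shut, and the axes are right-handed (so a half turn about z gives the same grasp; the last joint's range is limited). The gripper opens to 85 mm and grips with 20 to 120 N. Pads are 22 mm wide; open, the fingers measure 114 mm over their backs; the gripper's body (76 mm by 85 mm) begins 54 mm behind the grasp point. The pads swing forward as they close: fully open they stand 13 mm farther back than shut.
Start: joints at [1.084, 0.468, -0.012, 1.603, 0.006, 1.071, -0.056], TCP at [0.279, -0.587, 0.217] pointing down, gripper open.
Joint ranges: [-2.53, 2.53], [-0.31, 2.02], [-1.57, 1.55], [0.28, 2.44], [-1.29, 4.43], [0.15, 1.84], [-2.92, 2.92]. Speed limits (rad/s): [2.57, 2.57, 3.14, 3.14, 3.14, 3.14, 3.14].

### API

Orientations are given as a unit quaternion [w, x, y, z].
In Python, from station import manip gives the robot as it stands.
- The arm moves only by the tool send_rows, never from a script. Its argument "plan" is a list of rows, each an object with "dr": the turn, a rotation vector about the tool's x, y, z in rad, a list of three; "linear": the shift along the tool's x, y, z in mm, a list of three; "jaw": the gripper's target within -1 to 1 (fully open at 1, half-way at 0, shut at -1). A call has 1 to 8 rows; each row shifts and turns the commanded pose from where the row before left it, along the tool's axes as they then stand; what a row does not reach is not made up. A row lasts 1/12 s, in which the tool goes at most 41.7 mm and 7.16 degrees, less where a joint would pass 70% of its speed; a pose out of reach is approached as far as the arm can. A call with a gripper value outside its range is refused whole. The fingers move at their own pace and stop on an object; the grip force is fixed at half the most. Time passes only in rows, so rows that do not move let the fingers close. It gives the time, the measured TCP pose, the force and the opening at its end, in the units of the state.
- manip.state(): the state, without advancing time (a new reading comes with each control period).
- manip.snapshot(name): name is "scene" or "top" or "wrist"; returns (picture, depth): 480x640x3 uint8, red, green, blue; 480x640 float32, m along the optical axis (not along the pixel's ray), 0 where there is no reading.
- manip.camera_params(name): a dict with "K" (3x3 intrinsics, pixels), "extrinsics" (4x4, takes a point from world to camera coordinates). Camera axes: x right, y down, z forward; pixel columns grow to the right and rows downward; lengths in m; the calibration is good to about 2 mm. A picture is of the moment at which its call begins: read the wrist's pose just before it. camera_params takes no time and is no camera call; for the wrist camera it gives the pose at the moment of the call.
- manip.close_job(): hands the job in, once; it reports no verdict.
The state is a dict: "time_s": time; "q": joint angles; "qd": joint speeds; "joint_torque": joint torques, N m; "ee_pos": TCP position; "eef_rot": TCP orientation; "wrist_force": force on the tool from outside, world axes, zero at the start; "wrist_torque": the same for the moment, N m; "finger_gap": finger opening in m.
Only numpy, scipy, OpenCV 4.12 (cv2) and the standard library are available. Lean on these libraries where they do the work, as an engineer would, in place of code of your own. Each camera call takes 0.05 s, during which the arm holds its last target.

### The job

Get the polisher's console ready and jog it: first take the flat red-handled enable key from its wooden block and slide it blade-down into the slot between the yellow strips on the console until the handle rests on the deck, and let go of it. Then pick up the loose black knob, turn it so that its flat matches the flat of the brass D-shaft, fit it fully home on the shaft's steel flange, and press it down against the spring; the program finishes while the gripper is still on the knob, holding it pressed well down. Leave the key in, and leave the specimen mounts, beaker and loupe where they stand.

Things in the scene. Friction and masses are not known exactly. Their poses are not given: they have to be found in the camera images.
- key_center (a point): Enable key standing blade down in a wooden block. 70 mm tall, 60 g: steel blade 6 mm thick (x) x 30 mm wide (y) over the lowest 30 mm, then a red handle 14 mm thick (x) x 36 mm wide (y) x 40 mm tall. The point is half-way up, 5 mm above the handle's lower edge; z up along the key, x through its thickness. Either way round fits.
- slot_mouth (a point): Middle of the key slot's mouth in the console's flat grey deck, 60 mm above the table, between two yellow strips. Slot 9 mm across (x) x 33 mm long (y), 36 mm deep, bevelled edges; the key's handle comes to rest on the deck. The shaft stands 140 mm off along +y; an 85 mm high rear hood begins 82 mm off along +x. x, y along the console's sides, z up.
- rack: Wooden parking block of the key, fixed, 60 x 70 mm, 35 mm high, key slot in it 10 mm (x) x 34 mm (y), 24 mm deep; origin at the centre of its underside.
- knob_center (a point): Loose black knob, 70 g, bore down on a 4 mm pale green rubber mat. 46 mm tall: round skirt 42 mm wide, 24 mm high; on it a grip bar 44 long (x) x 16 wide (y) x 22 mm high. Bore 20 deep, 16 mm wide, its flat 5 mm from the axis on the +x side, mouth bevelled 3 mm. The point is on the axis, 23 mm above the underside; z up, +x along the bar to the end with the white pointer line.
- shaft_seat (a point): Axis of the shaft at the top of its steel flange (32 mm wide, 71 mm above the table unpressed), where the knob's skirt rests. Brass D-shaft 14 mm high above it, 14 mm wide, flat 4 mm from the axis on the +x side (red tick on the flange), then a 3 mm pilot cone. The knob goes on when its +x lies along this +x within 0.15 rad. It turns only stiffly (0.25 N m). z up.
- jog (a joint): How far the shaft is pressed down, in m: 0 released, 0.006 fully down. Spring: 4 N to start, about 8 N fully down; it springs back when let go.
- shaft (a joint): Angle of the shaft on the console, rad, anticlockwise from above; 0 when its flat faces the console's rear hood (+x of slot_mouth).
- puck_a: Specimen mount to leave alone: a black disc 31 mm in diameter, 20 mm high; origin at the centre of its underside.
- puck_b: Specimen mount to leave alone: a green disc 31 mm in diameter, 20 mm high; origin at the centre of its underside.
- puck_c: Specimen mount to leave alone: a terracotta-red disc 31 mm in diameter, 20 mm high; origin at the centre of its underside.
- beaker: Glass beaker to leave alone, 70 mm in diameter, 80 mm high; origin at the centre of its underside.
- loupe: Black loupe to leave alone, 42 mm in diameter, 36 mm high; origin at the centre of its underside.
There are look-alikes about, which are no part of the job. What is shaped like the part that bears knob_center but purple is not meant.

How it is judged:
By the outcome, as a careful person would: the job done as asked, in the order asked, and still so for the second after the job is handed in, while the arm keeps its last pose, push and grip.
It also fails if it takes over 67 s, if anything falls off the work surface, if the arm or the gripper's body presses on something with over 40 N, if the wrist force passes 120 N, or if a joint passes its speed limit or range.

## Working session

There is one attempt and no reset: what is moved stays moved. The work goes in short steps, Python scripts to look and compute and a tool call to move; the robot and the scene stay as the last step left them, time stands still between calls to the robot, and variables do not carry over. Pictures are saved under pics/ and viewed, and the job is handed in when it is done.

Besides the shell and the picture viewer there is one more tool, called in YAML: its name, and indented under it one key for each argument. send_rows: Moves the arm, as the interface text tells. Its arguments: {"type":"object","properties":{"plan":{"type":"array"}},"required":["plan"]}

```bash
mkdir -p pics; ls
python3 - <<'E'
from station import manip
import cv2,numpy as np
s=manip.state();print({k:np.round(v,3).tolist() for k,v in s.items()})
for n in ("scene","top","wrist"):
    P=manip.camera_params(n)
    im,d=manip.snapshot(n)
    cv2.imwrite(f"pics/{n}0.png",im[:,:,::-1]);np.savez(f"{n}0.npz",im=im,d=d,K=P["K"],E=P["extrinsics"])
    print(n,np.round(P["K"],1).tolist(),np.round(P["extrinsics"],3).tolist())
E
```

```text
pics
{'time_s': 0.0, 'q': [1.084, 0.468, -0.012, 1.604, 0.006, 1.071, -0.056], 'qd': [0.0, 0.003, 0.001, 0.0, 0.0, 0.0, 0.002], 'joint_torque': [-0.001, -53.239, 0.021, -25.13, 0.011, 0.008, -0.0], 'ee_pos': [0.279, -0.587, 0.216], 'eef_rot': [-0.0, 0.845, -0.534, -0.001], 'wrist_force': [-0.501, 0.715, 0.846], 'wrist_torque': [0.019, -0.002, 0.002], 'finger_gap': 0.086}
scene [[576.7, 0.0, 319.1], [0.0, 576.7, 241.6], [0.0, 0.0, 1.0]] [[-0.013, 1.0, -0.001, 0.059], [0.771, 0.01, -0.637, -0.34], [-0.637, -0.009, -0.771, 1.328], [0.0, 0.0, 0.0, 1.0]]
top [[588.2, 0.0, 321.7], [0.0, 588.2, 229.4], [0.0, 0.0, 1.0]] [[0.008, -1.0, -0.016, -0.06], [-0.982, -0.004, -0.188, 0.532], [0.188, 0.018, -0.982, 0.944], [0.0, 0.0, 0.0, 1.0]]
wrist [[375.8, 0.0, 324.9], [0.0, 375.8, 240.9], [0.0, 0.0, 1.0]] [[0.429, -0.903, -0.001, -0.65], [-0.872, -0.415, 0.261, -0.035], [-0.236, -0.112, -0.965, 0.377], [0.0, 0.0, 0.0, 1.0]]
```

View pics/scene0.png

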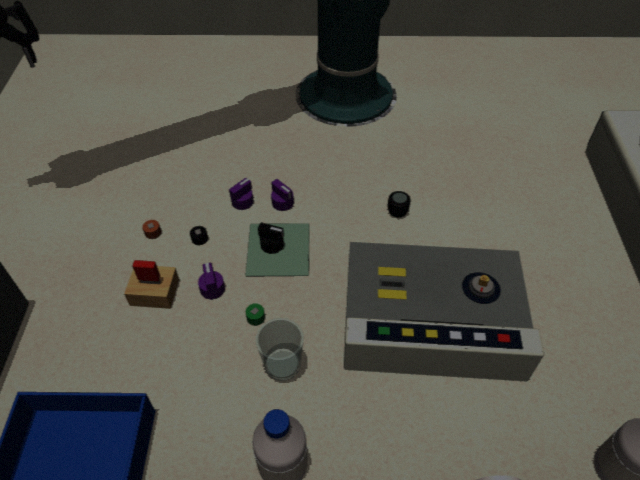

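View pics/top0.png

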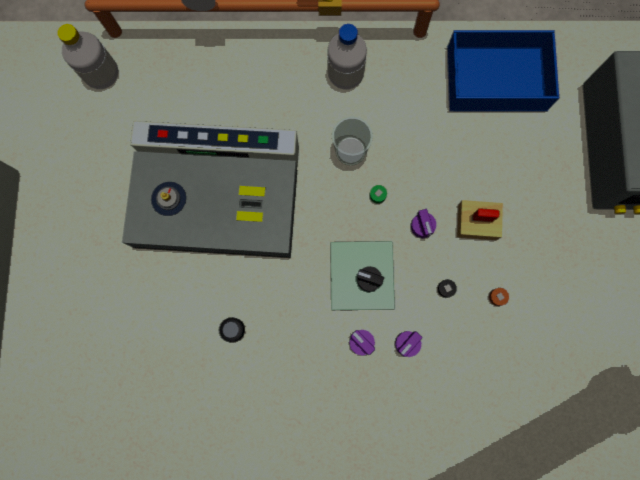

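View pics/wrist0.png

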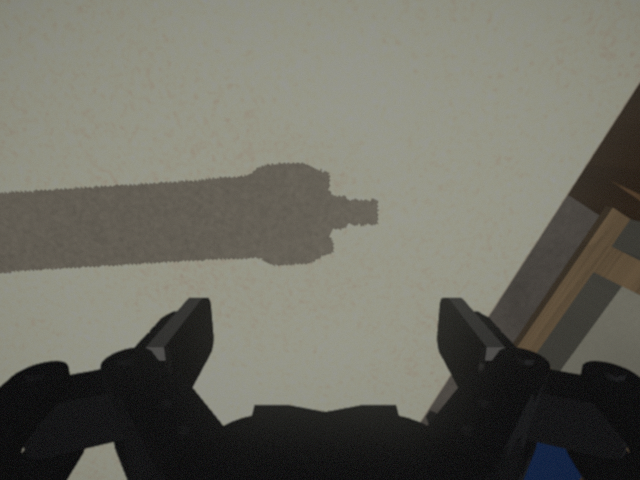

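Top view: key (488,214) on its rack (481,219), black knob (369,279) on the mat, slot (251,203) and shaft (168,197) on the console; the purple knobs are decoys. I'll zoom in and measure.

```bash
cat > h.py <<'E'
import numpy as np,cv2
def load(n): 
    z=np.load(n); return z["im"],z["d"],z["K"],z["E"]
def ray(K,E,uv,z):
    uv=np.atleast_2d(uv).astype(float)
    R,t=E[:3,:3],E[:3,3]; c=-R.T@t
    d=(np.linalg.inv(K)@np.c_[uv,np.ones(len(uv))].T).T@R
    s=(z-c[2])/d[:,2]; return c+d*s[:,None]
def proj(K,E,p):
    p=np.atleast_2d(p); q=(E[:3,:3]@p.T).T+E[:3,3]; q=(K@q.T).T; return q[:,:2]/q[:,2:]
def crop(im,x0,y0,w,h,f,name):
    cv2.imwrite(name,cv2.resize(im[y0:y0+h,x0:x0+w,::-1],None,fx=f,fy=f,interpolation=cv2.INTER_CUBIC))
E
python3 - <<'E'
from h import *
im,d,K,E=load("top0.npz")
a=[(450,190,60,60),(340,250,60,60),(225,175,60,60),(140,170,60,60)]
t=[cv2.resize(im[y:y+h,x:x+w,::-1],None,fx=5,fy=5,interpolation=cv2.INTER_CUBIC) for x,y,w,h in a]
cv2.imwrite("pics/tz.png",np.vstack([np.hstack(t[:2]),np.hstack(t[2:])]))
hsv=cv2.cvtColor(im,cv2.COLOR_RGB2HSV)
def m(lo,hi,x0,y0,x1,y1):
    k=np.zeros(im.shape[:2],np.uint8);k[y0:y1,x0:x1]=cv2.inRange(hsv,lo,hi)[y0:y1,x0:x1];return k
def rects(k,z,n=1,lab=""):
    cs=sorted(cv2.findContours(k,0,2)[0],key=cv2.contourArea)[::-1][:n]
    for c in cs:
        w=ray(K,E,c[:,0,:],z)[:,:2].astype(np.float32)
        (cx,cy),(a,b),an=cv2.minAreaRect(w*1000)
        print(lab,len(c),np.round([cx,cy,a,b,an],1))
rects(m((0,150,80),(8,255,255),470,200,510,230),.081,1,"key top")
rects(m((10,80,80),(25,255,255),440,190,520,250),.035,1,"rack")
rects(m((25,150,100),(35,255,255),225,175,275,230),.06,2,"strips")
ys,xs=np.where(m((0,150,80),(8,255,255),470,200,510,230)>0);print("keymask",xs.min(),xs.max(),ys.min(),ys.max())
# heights via depth
def P(u,v):
    z=d[v,u];p=np.linalg.inv(K)@[u*z,v*z,z];return np.round(E[:3,:3].T@(p-E[:3,3]),4)
for u,v in [(485,215),(470,225),(251,203),(240,191),(270,230),(168,197),(166,198),(369,279),(345,300),(390,330)]:print(u,v,P(u,v))
E
```

```text
key top 11 [ 555.8 -329.1   32.8   13.    85.7]
rack 72 [ 563.2 -330.3   36.7   74.6    4.3]
strips 16 [552.9  65.7  43.6  15.9  86.8]
strips 10 [5.971e+02 6.300e+01 1.580e+01 4.280e+01 2.000e-01]
keymask 478 498 209 217
485 215 [ 0.5512 -0.3235  0.0827]
470 225 [ 0.5445 -0.3104  0.0328]
251 203 [ 0.3457 -0.074   1.0258]
240 191 [0.5954 0.0821 0.0629]
270 230 [0.5293 0.03   0.0587]
168 197 [0.5804 0.1991 0.0795]
166 198 [0.5774 0.2008 0.0847]
369 279 [ 0.4486 -0.1355  0.0525]
345 300 [ 0.4171 -0.0969  0.0038]
390 330 [ 0.3667 -0.1743 -0.001 ]
```

View pics/tz.png

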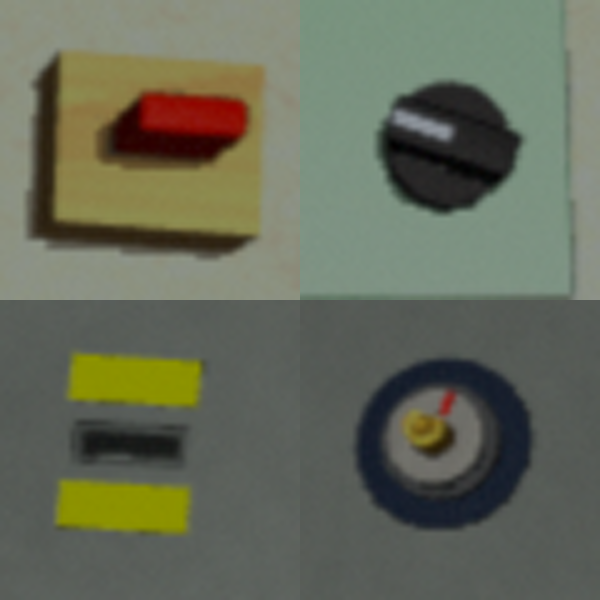

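```bash
cat >> h.py <<'E'
from scipy.spatial.transform import Rotation as Ro
def tool(s): 
    q=s["eef_rot"]; return np.array(s["ee_pos"]),Ro.from_quat([q[1],q[2],q[3],q[0]])
def go(p,yaw,s=None):
    """needed move to TCP p, pointing down, tool x at world yaw"""
    from station import manip
    s=s or manip.state(); p0,R0=tool(s)
    c,sn=np.cos(yaw),np.sin(yaw)
    R=Ro.from_matrix(np.array([[c,sn,0],[sn,-c,0],[0,0,-1]]))
    dr=(R0.inv()*R).as_rotvec()
    print("t",round(s["time_s"],2),"p",np.round(p0*1000,1),"F",np.round(s["wrist_force"],1),"gap",round(s["finger_gap"]*1000,1))
    x=R0.as_matrix()[:,0]; print(" yaw now",round(np.arctan2(x[1],x[0]),4),"tilt",np.round(R0.as_matrix()[:2,2],4))
    print(" dr",np.round(dr,4)," lin in current axes",np.round(R0.inv().apply(np.array(p)-p0)*1000,1)," lin in target axes",np.round(R.inv().apply(np.array(p)-p0)*1000,1))
def snap(name,tag):
    from station import manip
    P=manip.camera_params(name); im,d=manip.snapshot(name)
    np.savez(tag+".npz",im=im,d=d,K=P["K"],E=P["extrinsics"]); cv2.imwrite(f"pics/{tag}.png",im[:,:,::-1]); return im,d,np.array(P["K"]),np.array(P["extrinsics"])
E
python3 - <<'E'
from h import *
from station import manip
s=manip.state();p,R=tool(s);E=np.array(manip.camera_params("wrist")["extrinsics"])
c=-E[:3,:3].T@E[:3,3]
print(np.round(R.inv().apply(c-p)*1000,1), np.round(R.inv().as_matrix()@E[:3,:3].T,3))
go([.553,-.327,.20],-0.07)
E
```

```text
[   0.4  -64.8 -156.1] [[ 1.    -0.     0.001]
 [-0.     0.965  0.261]
 [-0.001 -0.261  0.965]]
t 0.15 p [ 278.8 -586.7  216.2] F [-0.5 -0.4 -0. ] gap 85.5
 yaw now -1.1271 tilt [-0.0007  0.0012]
 dr [-6.0000e-04  1.3000e-03 -1.0571e+00]  lin in current axes [-116.8 -359.1   16.4]  lin in target axes [ 255.3 -278.2   16.2]
```

send_rows:
  plan:
    - {"dr": [0, 0, 0], "linear": [-14, -40, 0], "jaw": 1}
    - {"dr": [0, 0, 0], "linear": [-13, -40, 0], "jaw": 1}
    - {"dr": [0, 0, 0], "linear": [-13, -40, 0], "jaw": 1}
    - {"dr": [0, 0, 0], "linear": [-13, -40, 0], "jaw": 1}
    - {"dr": [0, 0, 0], "linear": [-13, -40, 0], "jaw": 1}
    - {"dr": [0, 0, 0], "linear": [-13, -40, 0], "jaw": 1}
    - {"dr": [0, 0, 0], "linear": [-13, -40, 0], "jaw": 1}
    - {"dr": [0, 0, 0], "linear": [-13, -40, 10], "jaw": 1}

```text
time_s: 0.82
ee_pos: [0.5219, -0.3568, 0.209]
eef_rot: [-0.0, 0.845, -0.534, 0.002]
wrist_force: [0.7, -0.8, 0.2]
finger_gap: 0.0853
```

send_rows:
  plan:
    - {"dr": [0, 0, -0.12], "linear": [-12, -39, 0], "jaw": 1}
    - {"dr": [0, 0, -0.12], "linear": [0, 0, 0], "jaw": 1}
    - {"dr": [0, 0, -0.12], "linear": [0, 0, 0], "jaw": 1}
    - {"dr": [0, 0, -0.12], "linear": [0, 0, 0], "jaw": 1}
    - {"dr": [0, 0, -0.12], "linear": [0, 0, 0], "jaw": 1}
    - {"dr": [0, 0, -0.12], "linear": [0, 0, 0], "jaw": 1}
    - {"dr": [0, 0, -0.12], "linear": [0, 0, 0], "jaw": 1}
    - {"dr": [0, 0, -0.12], "linear": [0, 0, 0], "jaw": 1}

```text
time_s: 1.48
ee_pos: [0.5495, -0.3304, 0.2069]
eef_rot: [-0.0, 0.997, -0.08, -0.0]
wrist_force: [0.1, -0.1, 0.6]
finger_gap: 0.0854
```

send_rows:
  plan:
    - {"dr": [0, 0, -0.1], "linear": [0, 0, 0], "jaw": 1}
    - {"dr": [0, 0, 0], "linear": [0, 0, 0], "jaw": 1}
    - {"dr": [0, 0, 0], "linear": [0, 0, 0], "jaw": 1}

```text
time_s: 1.73
ee_pos: [0.5495, -0.3305, 0.207]
eef_rot: [-0.0, 0.999, -0.035, -0.0]
wrist_force: [-0.5, -0.0, 0.1]
finger_gap: 0.0853
```

Run:
```python
from h import *
im,d,K,E=snap("wrist","w1")
go([.553,-.327,.20],-0.07)
```

```text
t 1.78 p [ 549.5 -330.5  207.1] F [-0.2  0.3  1.3] gap 85.5
 yaw now -0.0702 tilt [-0.0005  0.0003]
 dr [-0.0002  0.0005 -0.0002]  lin in current axes [ 3.3 -3.7  7.1]  lin in target axes [ 3.3 -3.7  7.1]
```

View pics/w1.png

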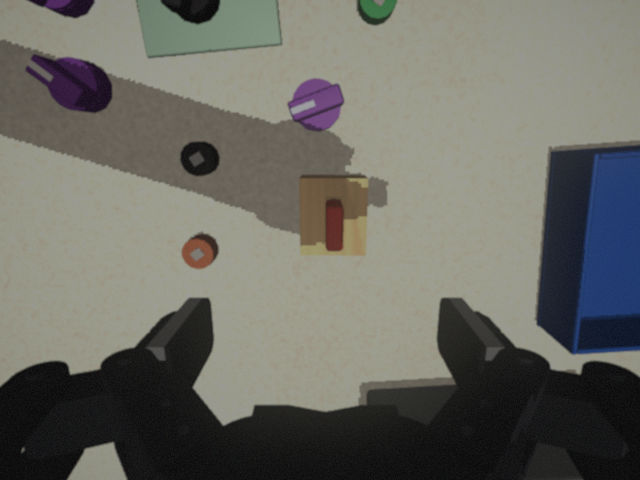

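Wrist view: rack at x 300–367, y 176–255; red key at (334,225), in partial shadow. I'll measure it.

Run:
```python
from h import *
im,d,K,E=load("w1.npz")
crop(im,295,170,80,90,6,"pics/w1z.png")
hsv=cv2.cvtColor(im,cv2.COLOR_RGB2HSV)
k=np.zeros(im.shape[:2],np.uint8);k[190:256,315:352]=((im[:,:,0].astype(int)>2.2*im[:,:,1])&(im[:,:,0]>40))[190:256,315:352]
c=max(cv2.findContours(k,0,2)[0],key=cv2.contourArea)
print(cv2.boundingRect(c),cv2.minAreaRect(c))
for z in(.081,.041):
    r=cv2.minAreaRect((ray(K,E,c[:,0],z)[:,:2]*1000).astype(np.float32));print(z,np.round(np.r_[r[0],r[1],r[2]],1))
# rack top
k=np.zeros(im.shape[:2],np.uint8);k[150:275,285:385]=cv2.inRange(hsv,(8,75,40),(28,255,255))[150:275,285:385]|k[150:275,285:385]
c=max(cv2.findContours(k,0,2)[0],key=cv2.contourArea)
r=cv2.minAreaRect((ray(K,E,c[:,0],.035)[:,:2]*1000).astype(np.float32));print("rack",np.round(np.r_[r[0],r[1],r[2]],1))
# predicted pixel of top face corners for guess
for dy in(-18,18):
  for dx in(-7,7): print(proj(K,E,[.5535+dx/1e3,-.327+dy/1e3,.081]).round(1))
```

```text
(328, 208, 13, 14) ((334.0, 214.5), (12.0, 13.0), 0.0)
0.081 [ 556.2 -321.6   10.1    9.2   86.1]
0.041 [ 556.6 -329.5   11.5   10.5   86.1]
rack [ 555.6 -331.6   71.4   59.6   86. ]
[[323.5 244.9]]
[[341.4 243.7]]
[[320.1 199.1]]
[[338.6 197.8]]
```

View pics/w1z.png

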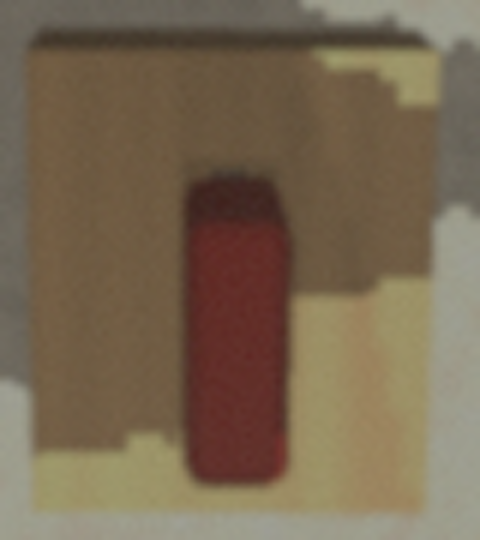

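Run:
```python
from h import *
im,d,K,E=load("w1.npz")
pts=[(325.7,206),(342.5,206),(325.7,250.3),(342.5,250.3),(334.1,228.1)]
print(ray(K,E,pts,.081).round(4))
k=np.zeros(im.shape[:2],np.uint8);k[190:256,315:352]=((im[:,:,0].astype(float)>1.9*im[:,:,1])&(im[:,:,0]>85))[190:256,315:352]
c=max(cv2.findContours(k,0,2)[0],key=cv2.contourArea)
r=cv2.minAreaRect((ray(K,E,c[:,0],.081)[:,:2]*1000).astype(np.float32));print(np.round(np.r_[r[0],r[1],r[2]],1),cv2.boundingRect(c))
print(np.median(d[215:245,330:340]))
go([.5563,-.3285,.054],-0.07)
```

```text
[[ 0.5503 -0.3146  0.081 ]
 [ 0.563  -0.3154  0.081 ]
 [ 0.5479 -0.3495  0.081 ]
 [ 0.561  -0.3504  0.081 ]
 [ 0.5556 -0.3322  0.081 ]]
[ 555.6 -331.9   32.4   10.9   86.1] (327, 207, 15, 42)
0.29081988
t 1.78 p [ 549.5 -330.5  207.1] F [-0.2  0.3  1.3] gap 85.5
 yaw now -0.0702 tilt [-0.0005  0.0003]
 dr [-0.0002  0.0005 -0.0002]  lin in current axes [  6.7  -2.5 153.1]  lin in target axes [  6.6  -2.5 153.1]
```

send_rows:
  plan:
    - {"dr": [0, 0, 0], "linear": [6.2, 1.1, 23], "jaw": 1}
    - {"dr": [0, 0, 0], "linear": [0, 0, 30], "jaw": 1}
    - {"dr": [0, 0, 0], "linear": [0, 0, 30], "jaw": 1}
    - {"dr": [0, 0, 0], "linear": [0, 0, 30], "jaw": 0.5}
    - {"dr": [0, 0, 0], "linear": [0, 0, 20], "jaw": 0.2}
    - {"dr": [0, 0, 0], "linear": [0, 0, 20], "jaw": 0}
    - {"dr": [0, 0, 0], "linear": [0, 0, 0], "jaw": -0.2}
    - {"dr": [0, 0, 0], "linear": [0, 0, 0], "jaw": -0.4}

```text
time_s: 2.45
ee_pos: [0.5553, -0.3315, 0.0535]
eef_rot: [-0.0, 0.999, -0.034, -0.001]
wrist_force: [0.2, -0.0, 0.5]
finger_gap: 0.0264
```

Run:
```python
from h import *
im,d,K,E=snap("wrist","w2")
go([.5556,-.332,.054],-0.07)
```

```text
t 2.5 p [ 556.3 -332.    54.9] F [ 0.  -0.6  0.7] gap 25.4
 yaw now -0.0679 tilt [ 0.0004 -0.0003]
 dr [ 0.0002 -0.0004  0.0021]  lin in current axes [-0.7  0.1  0.9]  lin in target axes [-0.7  0.1  0.9]
```

View pics/w2.png

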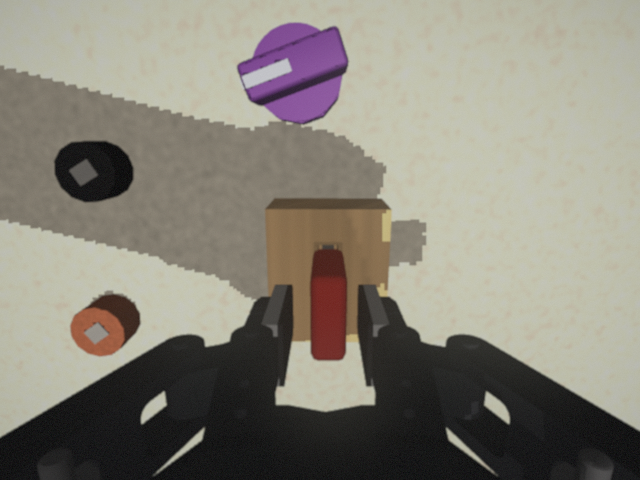

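The key (328,300) stands centred between the open fingers. Closing.

send_rows:
  plan:
    - {"dr": [0, 0, 0], "linear": [0, 0, 0], "jaw": -0.7}
    - {"dr": [0, 0, 0], "linear": [0, 0, 0], "jaw": -1}
    - {"dr": [0, 0, 0], "linear": [0, 0, 0], "jaw": -1}
    - {"dr": [0, 0, 0], "linear": [0, 0, 0], "jaw": -1}
    - {"dr": [0, 0, 0], "linear": [0, 0, 0], "jaw": -1}

```text
time_s: 2.92
ee_pos: [0.5571, -0.3326, 0.0563]
eef_rot: [0.001, 0.999, -0.034, 0.001]
wrist_force: [-0.2, 0.1, 5.6]
finger_gap: 0.0122
```

send_rows:
  plan:
    - {"dr": [0, 0, 0], "linear": [0, 0, -10], "jaw": -1}
    - {"dr": [0, 0, 0], "linear": [0, 0, -20], "jaw": -1}
    - {"dr": [0, 0, 0], "linear": [0, 0, -30], "jaw": -1}
    - {"dr": [0, 0, 0], "linear": [0, 0, -30], "jaw": -1}
    - {"dr": [0, 0, 0], "linear": [0, 0, -30], "jaw": -1}
    - {"dr": [0, 0, 0], "linear": [0, 0, -30], "jaw": -1}

```text
time_s: 3.42
ee_pos: [0.5554, -0.3317, 0.2063]
eef_rot: [-0.0, 0.999, -0.034, -0.0]
wrist_force: [0.5, -0.2, -0.9]
finger_gap: 0.0117
```

Run:
```python
from h import *
im,d,K,E=snap("wrist","w3")
go([.577,.067,.20],-0.03)
# initial slot estimates from both fixed views
for n in("top0.npz","scene0.npz"):
    i,_,k,e=load(n); hsv=cv2.cvtColor(i,cv2.COLOR_RGB2HSV)
    m=cv2.inRange(hsv,(25,150,60),(35,255,255)); m[:, :]=m
    for c in sorted(cv2.findContours(m,0,2)[0],key=cv2.contourArea)[::-1][:5]:
        w=(ray(k,e,c[:,0],.06)[:,:2]*1000).astype(np.float32)
        r=cv2.minAreaRect(w);print(n,cv2.boundingRect(c),np.round(np.r_[r[0],r[1],r[2]],1))
```

```text
t 3.47 p [ 558.7 -333.3  213.4] F [ 2.2 -0.6  3.5] gap 11.8
 yaw now -0.0672 tilt [ 0.009  -0.0053]
 dr [ 0.0049 -0.0093 -0.0372]  lin in current axes [  -8.8 -400.6   11.4]  lin in target axes [   6.2 -400.6   13.4]
top0.npz (58, 24, 19, 18) [890.  406.   32.1  32.   49.9]
top0.npz (236, 211, 27, 11) [552.9  65.7  43.6  15.9  86.8]
top0.npz (239, 186, 26, 10) [5.971e+02 6.300e+01 1.580e+01 4.280e+01 2.000e-01]
top0.npz (218, 133, 10, 8) [6.932e+02 1.161e+02 1.270e+01 1.600e+01 1.000e-01]
top0.npz (238, 135, 10, 7) [6.905e+02 8.140e+01 1.090e+01 1.590e+01 1.000e-01]
scene0.npz (378, 289, 28, 10) [596.1  61.9  42.3  16.4  86.8]
scene0.npz (378, 267, 28, 9) [551.7  65.   16.   43.9   0.7]
scene0.npz (402, 328, 12, 8) [663.5  81.1  12.   17.    0.7]
scene0.npz (426, 330, 12, 8) [666.5 116.4  11.9  17.2   0.7]
scene0.npz (487, 280, 1, 1) [567.7 215.6   0.    0.    0. ]
```

View pics/w3.png

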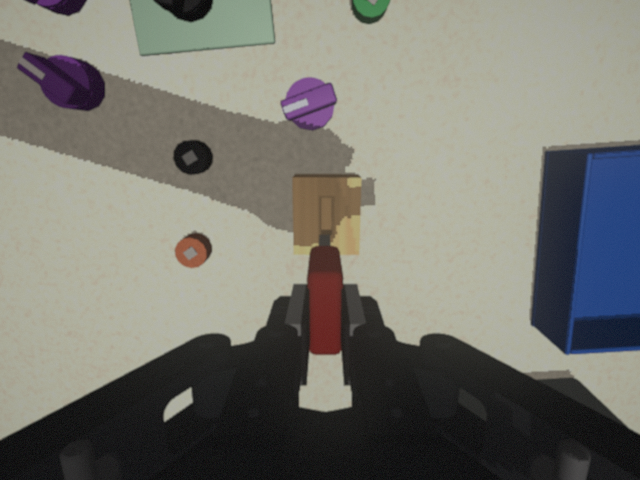

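Key is held between the pads, clear of the block (326,300). Heading to just short of the slot.

send_rows:
  plan:
    - {"dr": [0, 0, 0], "linear": [0, -20, 0], "jaw": -1}
    - {"dr": [0, 0, 0], "linear": [0, -38, 0], "jaw": -1}
    - {"dr": [0, 0, 0], "linear": [0, -40, 0], "jaw": -1}
    - {"dr": [0, 0, 0], "linear": [0, -40, 0], "jaw": -1}
    - {"dr": [0, 0, 0], "linear": [0, -40, 0], "jaw": -1}
    - {"dr": [0, 0, 0], "linear": [-1, -40, 0], "jaw": -1}
    - {"dr": [0, 0, 0], "linear": [-1, -40, 0], "jaw": -1}
    - {"dr": [0, 0, 0], "linear": [0, -30, 0], "jaw": -1}

```text
time_s: 4.13
ee_pos: [0.5726, -0.0404, 0.205]
eef_rot: [-0.0, 0.999, -0.032, 0.0]
wrist_force: [-0.2, -0.0, 0.0]
finger_gap: 0.0122
```

send_rows:
  plan:
    - {"dr": [0, 0, 0], "linear": [0, -14, 0], "jaw": -1}
    - {"dr": [0, 0, 0], "linear": [0, 0, 0], "jaw": -1}
    - {"dr": [0, 0, 0], "linear": [0, 0, 0], "jaw": -1}
    - {"dr": [0, 0, 0], "linear": [0, 0, 0], "jaw": -1}

```text
time_s: 4.47
ee_pos: [0.5739, -0.0323, 0.2044]
eef_rot: [0.001, 0.999, -0.034, -0.0]
wrist_force: [0.2, 0.0, -0.7]
finger_gap: 0.0119
```

Run:
```python
from h import *
im,d,K,E=snap("wrist","w4")
go([.5745,.064,.20],-0.066)
```

```text
t 4.52 p [574.  -32.6 204.3] F [ 0.7  0.  -1.5] gap 11.5
 yaw now -0.0698 tilt [-0.0003 -0.0011]
 dr [ 0.0011  0.0002 -0.0038]  lin in current axes [ -6.2 -96.4   4.2]  lin in target axes [ -5.8 -96.5   4.3]
```

View pics/w4.png

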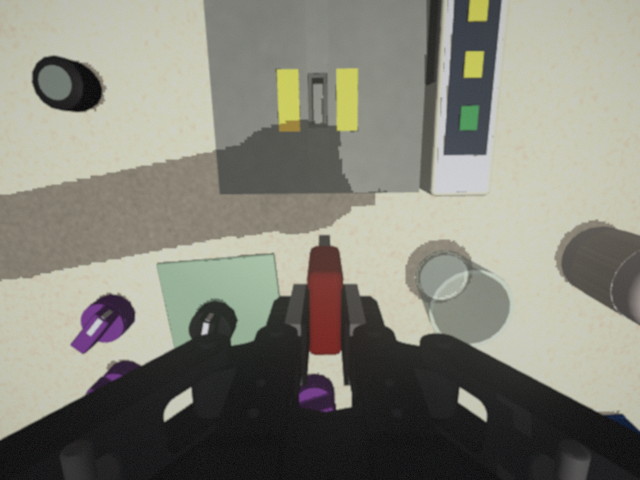

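Run:
```python
from h import *
im,d,K,E=load("w4.npz")
a=cv2.resize(im[60:140,260:375,::-1],None,fx=5,fy=5,interpolation=cv2.INTER_CUBIC)
b=cv2.resize(im[230:360,290:360,::-1],None,fx=4,fy=4,interpolation=cv2.INTER_CUBIC)
H=max(a.shape[0],b.shape[0]);c=np.zeros((H,a.shape[1]+b.shape[1],3),np.uint8);c[:a.shape[0],:a.shape[1]]=a;c[:b.shape[0],a.shape[1]:]=b
cv2.imwrite("pics/w4z.png",c);print(a.shape,b.shape)
hsv=cv2.cvtColor(im,cv2.COLOR_RGB2HSV)
m=cv2.inRange(hsv,(20,110,40),(35,255,255));m[:55]=0;m[140:]=0;m[:,:260]=0;m[:,375:]=0
C=[]
for c in sorted(cv2.findContours(m,0,2)[0],key=cv2.contourArea)[::-1][:2]:
    w=(ray(K,E,c[:,0]+0.,.06)[:,:2]*1000).astype(np.float32)
    r=cv2.minAreaRect(w);C.append(r[0]);print(cv2.boundingRect(c),np.round(np.r_[r[0],r[1],r[2]],1))
C=np.array(sorted(C));print(C.mean(0),np.arctan2(*(C[1]-C[0])[::-1]))
```

```text
(400, 575, 3) (520, 280, 3)
(277, 69, 23, 63) [551.8  62.2  43.9  15.8  87.3]
(336, 69, 22, 62) [595.6  59.5  43.1  15.6  86.1]
[573.67453003  60.86574936] -0.062472699341748296
```

View pics/w4z.png

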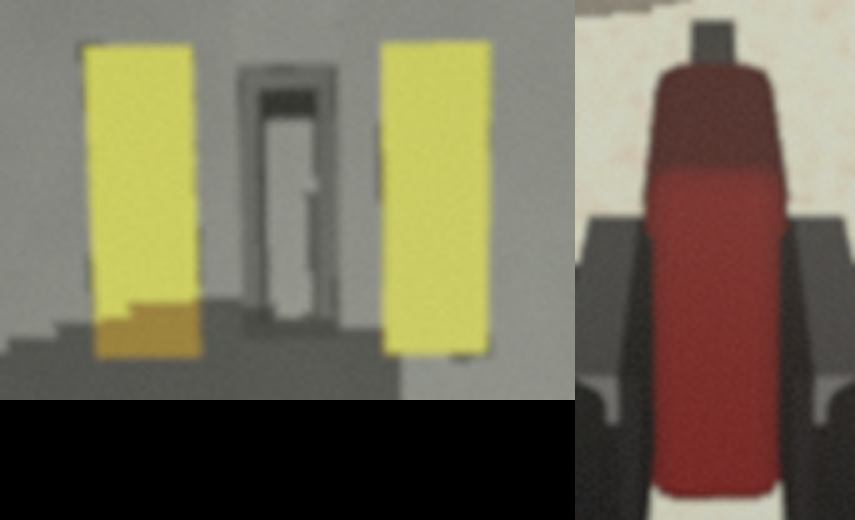

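Run:
```python
from h import *
im,d,K,E=load("w4.npz")
p=np.array([.5740,-.0326,.2043]);z=p[2]+.0265
pts=[(308.6,290),(341.2,290),(309.2,345),(341,345),(325,270.8),(325,353.8)]
w=ray(K,E,pts,z)-p; y=-0.07
X=np.array([np.cos(y),np.sin(y),0]);Y=np.array([np.sin(y),-np.cos(y),0])
print(np.c_[w@X,w@Y].round(4)*1000)
# blade bottom front corners: px
b=[(290+115/4-.5,230+21/4-.5),(290+161/4-.5,230+21/4-.5)]
w=ray(K,E,b,p[2]-.0435)-p;print("blade",np.c_[w@X,w@Y].round(4)*1000)
# slot bevel outline: zoom 240..338, 65..335 ; inner 262..316, 88..318
for q in [(240,200),(338,200),(289,65),(289,337),(262,150),(318,150)]:
    print(q,ray(K,E,[(260+q[0]/5-.4,60+q[1]/5-.4)],.06).round(4))
```

```text
[[ -7.  -11.4]
 [  5.1 -11.4]
 [ -7.   11.5]
 [  5.3  11.5]
 [ -0.9 -18.9]
 [ -0.9  15.3]]
blade [[ -4.6 -14.6]
 [  1.7 -14.7]]
(240, 200) [[0.5666 0.0619 0.06  ]]
(338, 200) [[0.5813 0.0608 0.06  ]]
(289, 65) [[0.5753 0.08   0.06  ]]
(289, 337) [[0.5725 0.0417 0.06  ]]
(262, 150) [[0.5704 0.0686 0.06  ]]
(318, 150) [[0.5788 0.0681 0.06  ]]
```

send_rows:
  plan:
    - {"dr": [0, 0, -0.005], "linear": [-1.5, -24, 0], "jaw": -1}
    - {"dr": [0, 0, 0], "linear": [-2, -36, 10], "jaw": -1}
    - {"dr": [0, 0, 0], "linear": [-2, -32.8, 20], "jaw": -1}
    - {"dr": [0, 0, 0], "linear": [0, 0, 30], "jaw": -1}
    - {"dr": [0, 0, 0], "linear": [0, 0, 20], "jaw": -1}
    - {"dr": [0, 0, 0], "linear": [0, 0, 10], "jaw": -1}
    - {"dr": [0, 0, 0], "linear": [0, 0, 0], "jaw": -1}
    - {"dr": [0, 0, 0], "linear": [0, 0, 0], "jaw": -1}

```text
time_s: 5.18
ee_pos: [0.5749, 0.0611, 0.1145]
eef_rot: [0.0, 0.999, -0.032, -0.0]
wrist_force: [0.8, -0.8, -0.4]
finger_gap: 0.0121
```

Run:
```python
from h import *
im,d,K,E=snap("wrist","w5")
go([.5750,.0604,.1135],-0.065)
crop(im,240,170,170,190,3,"pics/w5z.png")
```

```text
t 5.23 p [575.5  61.5 115.3] F [-0.4 -0.8 -0.3] gap 12.5
 yaw now -0.0641 tilt [ 0.0016 -0.    ]
 dr [-0.0001 -0.0016  0.0009]  lin in current axes [-0.4  1.1  1.8]  lin in target axes [-0.4  1.1  1.8]
```

View pics/w5.png

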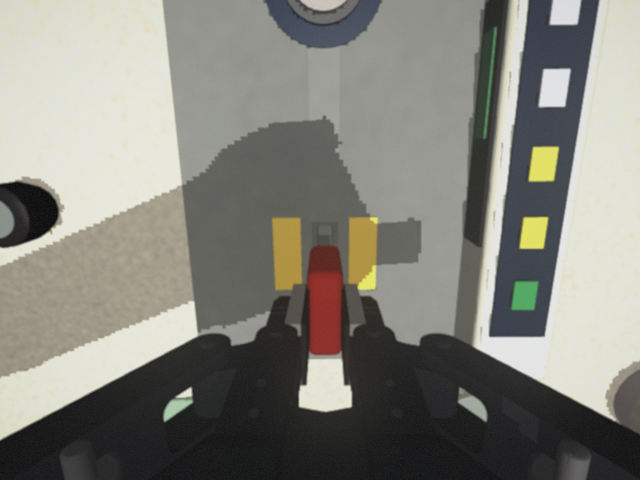

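View pics/w5z.png

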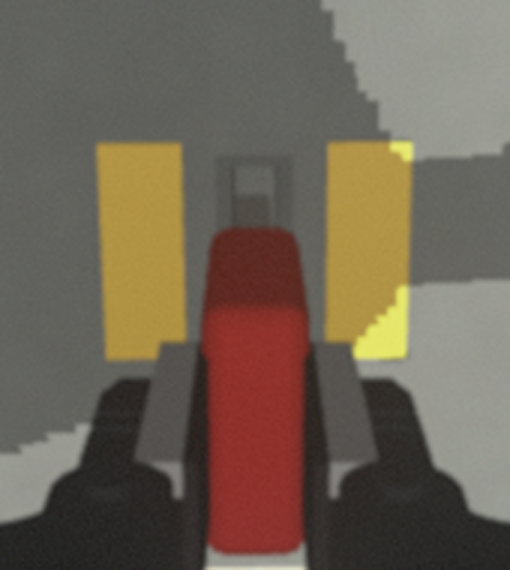

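Run:
```python
from h import *
im,d,K,E=load("w5.npz")
p=np.array([.5751,.0612,.1147]);y=-.065
X=np.array([np.cos(y),np.sin(y),0]);Y=np.array([np.sin(y),-np.cos(y),0])
def f(q,z):
    w=ray(K,E,[(240+q[0]/3-.33,170+q[1]/3-.33)],z)-p;return (np.c_[w@X,w@Y]*1000).round(1)
print("blade L,R,front",f((231,196),p[2]-.0435),f((270,196),p[2]-.0435))
print("handle bottom front",f((214,230),p[2]-.0135),f((296,230),p[2]-.0135))
print("handle top",f((208,306),p[2]+.0265),f((306,306),p[2]+.0265),f((256,552),p[2]+.0265))
print("slot outer",f((217,175),.06),f((293,175),.06),f((255,156),.06))
print("strips", [f(q,.06).tolist() for q in((97,143),(182,143),(327,143),(413,143),(106,360),(186,358),(326,344),(407,360))])
```

```text
blade L,R,front [[ -5.5 -14.1]] [[  1.6 -14.2]]
handle bottom front [[ -7.6 -16.3]] [[  5.2 -16.3]]
handle top [[ -6.9 -18.2]] [[  5.1 -18.2]] [[-1.  15.6]]
slot outer [[ -8.5 -15.4]] [[  6.1 -15.5]] [[ -1.2 -19.2]]
strips [[[-31.2, -21.7]], [[-15.1, -21.7]], [[12.5, -21.7]], [[28.9, -21.7]], [[-31.0, 22.7]], [[-15.0, 22.2]], [[13.0, 19.2]], [[29.3, 22.6]]]
```

send_rows:
  plan:
    - {"dr": [0, 0, 0], "linear": [0.6, -0.4, 0], "jaw": -1}
    - {"dr": [0, 0, 0], "linear": [0, 0, 8], "jaw": -1}
    - {"dr": [0, 0, 0], "linear": [0, 0, 6], "jaw": -1}
    - {"dr": [0, 0, 0], "linear": [0, 0, 6], "jaw": -1}
    - {"dr": [0, 0, 0], "linear": [0, 0, 2], "jaw": -1}

```text
time_s: 5.65
ee_pos: [0.5743, 0.0626, 0.0911]
eef_rot: [0.0, 1.0, -0.031, -0.001]
wrist_force: [0.6, 0.5, -0.4]
finger_gap: 0.0124
```

Run:
```python
from h import *
im,d,K,E=snap("wrist","w6")
go([.5755,.0612,.0735],-0.065)
crop(im,240,170,170,190,3,"pics/w6z.png")
```

```text
t 5.7 p [574.3  62.7  91.1] F [ 0.2  0.2 -0.8] gap 12.2
 yaw now -0.0621 tilt [-0.002  -0.0003]
 dr [0.0004 0.002  0.0029]  lin in current axes [ 1.3  1.4 17.6]  lin in target axes [ 1.3  1.4 17.6]
```

View pics/w6z.png

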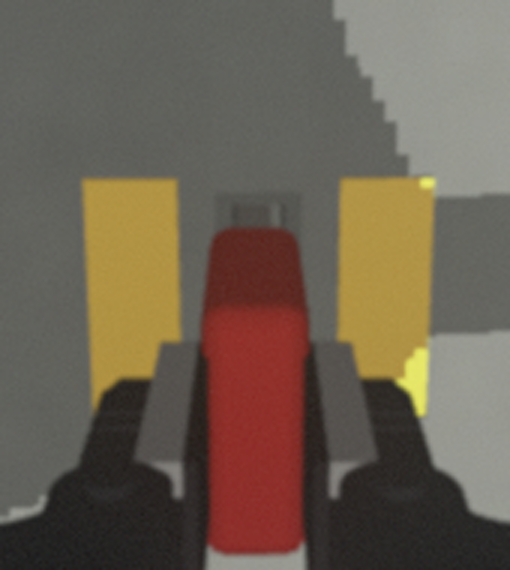

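Blade has entered the slot (dark gap at zoom (275,212)), with no force. Continuing down.

send_rows:
  plan:
    - {"dr": [0, 0, 0], "linear": [0.8, 0, 0], "jaw": -1}
    - {"dr": [0, 0, 0], "linear": [0, 0, 6], "jaw": -1}
    - {"dr": [0, 0, 0], "linear": [0, 0, 6], "jaw": -1}
    - {"dr": [0, 0, 0], "linear": [0, 0, 3], "jaw": -1}
    - {"dr": [0, 0, 0], "linear": [0, 0, 1.5], "jaw": -1}

```text
time_s: 6.12
ee_pos: [0.5755, 0.0627, 0.0753]
eef_rot: [0.0, 1.0, -0.031, -0.001]
wrist_force: [-4.2, -1.7, 11.3]
finger_gap: 0.0118
```

Run:
```python
from h import *
im,d,K,E=snap("wrist","w7")
go([.5755,.0612,.0735],-0.065)
crop(im,240,170,170,190,3,"pics/w7z.png")
```

```text
t 6.17 p [575.5  62.8  75.5] F [-0.6 -0.1 -0.6] gap 12.0
 yaw now -0.062 tilt [-0.0011 -0.0003]
 dr [0.0004 0.0011 0.003 ]  lin in current axes [0.1 1.6 2. ]  lin in target axes [0.1 1.6 2. ]
```

View pics/w7z.png

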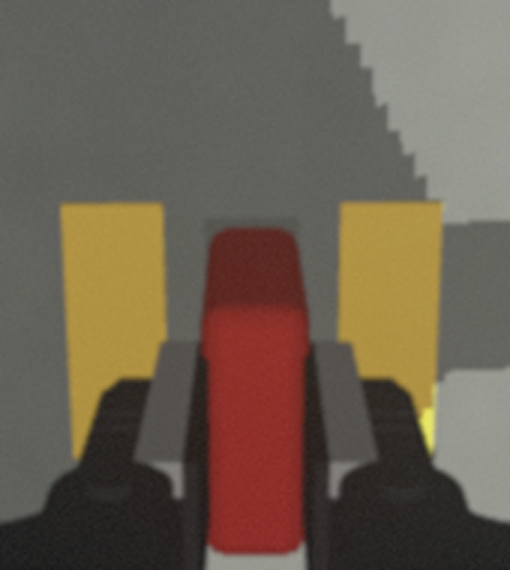

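Almost down. A few gentle extra millimetres to seat.

send_rows:
  plan:
    - {"dr": [0, 0, 0], "linear": [0, 0, 1.5], "jaw": -1}
    - {"dr": [0, 0, 0], "linear": [0, 0, 1.5], "jaw": -1}
    - {"dr": [0, 0, 0], "linear": [0, 0, 0], "jaw": -1}
    - {"dr": [0, 0, 0], "linear": [0, 0, 0], "jaw": -1}

```text
time_s: 6.5
ee_pos: [0.5761, 0.0629, 0.0752]
eef_rot: [0.001, 1.0, -0.031, 0.0]
wrist_force: [-6.6, -0.7, 18.2]
finger_gap: 0.0121
```

Run:
```python
from h import *
go([.5755,.0612,.0735],-0.065)
```

```text
t 6.5 p [576.1  62.9  75.2] F [-6.6 -0.7 18.2] gap 12.1
 yaw now -0.062 tilt [ 0.0006 -0.0011]
 dr [ 0.0011 -0.0006  0.003 ]  lin in current axes [-0.5  1.7  1.7]  lin in target axes [-0.5  1.7  1.7]
```

18 N upward at TCP z 75 mm, which matches the handle resting on the deck. Releasing and retreating.

send_rows:
  plan:
    - {"dr": [0, 0, 0], "linear": [0, 0, -2], "jaw": -0.6}
    - {"dr": [0, 0, 0], "linear": [0, 0, 0], "jaw": -0.2}
    - {"dr": [0, 0, 0], "linear": [0, 0, 0], "jaw": 0}
    - {"dr": [0, 0, 0], "linear": [0, 0, 0], "jaw": 0}
    - {"dr": [0, 0, 0], "linear": [0, 0, -20], "jaw": 0}
    - {"dr": [0, 0, 0], "linear": [0, 0, -35], "jaw": 0}
    - {"dr": [0, 0, 0], "linear": [0, 0, -35], "jaw": 0.3}
    - {"dr": [0, 0, 0], "linear": [0, 0, -35], "jaw": 1}

```text
time_s: 7.17
ee_pos: [0.5754, 0.0628, 0.2005]
eef_rot: [-0.0, 1.0, -0.031, -0.001]
wrist_force: [2.0, -0.7, -0.5]
finger_gap: 0.0657
```

Run:
```python
from h import *
im,d,K,E=snap("wrist","w8")
go([.5755,.2,.2],-0.065)
snap("scene","s8");i=snap("top","t8")[0]
i2=np.load("s8.npz")["im"]
a=cv2.resize(i[170:230,140:300,::-1],None,fx=4,fy=4,interpolation=2);b=cv2.resize(i2[240:330,340:500,::-1],None,fx=4,fy=4,interpolation=2)
cv2.imwrite("pics/c8.png",np.vstack([a,b]))
```

```text
t 7.22 p [579.7  63.9 208.2] F [1.7 0.7 3.6] gap 72.3
 yaw now -0.0618 tilt [0.0106 0.0011]
 dr [-0.0018 -0.0105  0.0032]  lin in current axes [ -12.6 -135.6    8.3]  lin in target axes [ -13.  -135.5    8.2]
```

View pics/w8.png

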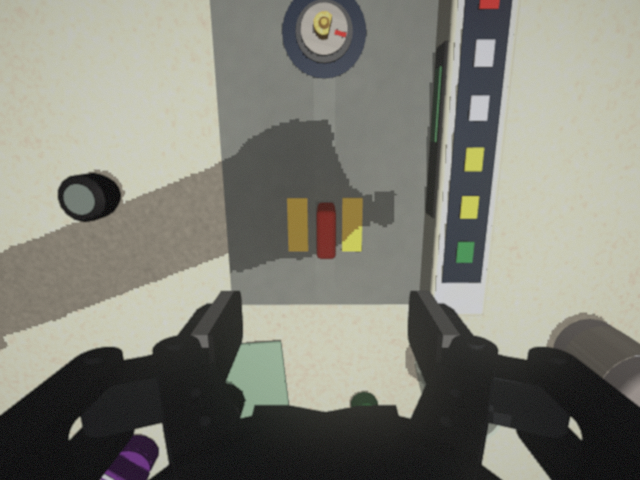

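View pics/c8.png

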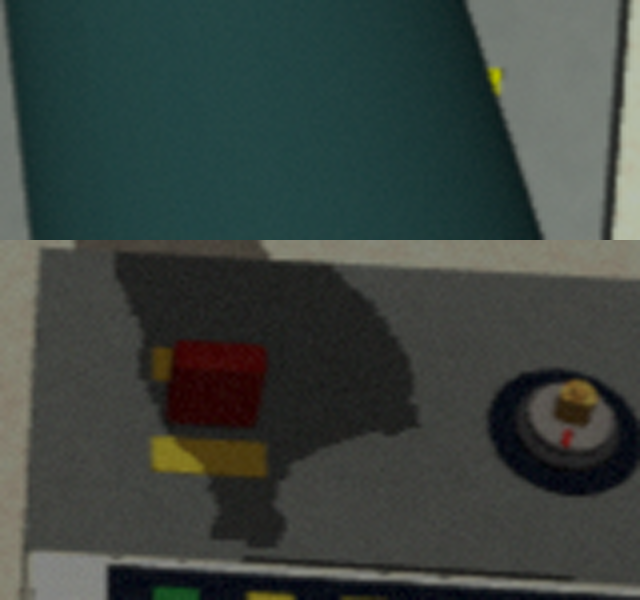

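Key stands seated flush between the strips (wrist (326,230)); shaft at (323,25) with its red tick. Next a closer look at the shaft.

send_rows:
  plan:
    - {"dr": [0, 0, 0], "linear": [0, -34, 0], "jaw": 1}
    - {"dr": [0, 0, 0], "linear": [0, -34, 0], "jaw": 1}
    - {"dr": [0, 0, 0], "linear": [0, 0, 0], "jaw": 1}
    - {"dr": [0, 0, 0], "linear": [0, 0, 0], "jaw": 1}
    - {"dr": [0, 0, 0], "linear": [0, 0, 0], "jaw": 1}

```text
time_s: 7.73
ee_pos: [0.5793, 0.1301, 0.1982]
eef_rot: [0.001, 1.0, -0.031, -0.001]
wrist_force: [-0.1, -0.3, -0.9]
finger_gap: 0.0852
```

Run:
```python
from h import *
im,d,K,E=snap("wrist","w9")
go([.5755,.13,.2],-0.065)
print(proj(K,E,[.579,.203,.071]))
u,v=proj(K,E,[.579,.203,.075])[0].astype(int)
crop(im,u-40,v-40,80,80,7,"pics/w9z.png");print(u-40,v-40)
i,dd,k,e=load("w8.npz"); z=dd[215:255,322:332]; 
w=[]
for vv in range(220,250,5):
    t=dd[vv,326];q=np.linalg.inv(k)@[326*t,vv*t,t];w.append((e[:3,:3].T@(q-e[:3,3]))[2])
print("key top z",np.round(w,4))
```

```text
t 7.78 p [579.7 129.4 198.5] F [-0.7  0.5 -0.2] gap 85.4
 yaw now -0.063 tilt [-0.0021 -0.0012]
 dr [0.0014 0.0021 0.002 ]  lin in current axes [-4.2 -0.4 -1.5]  lin in target axes [-4.2 -0.4 -1.5]
[[319.71935916 127.70376216]]
279 87
key top z [0.0987 0.0992 0.0994 0.0983 0.1002 0.0993]
```

View pics/w9.png

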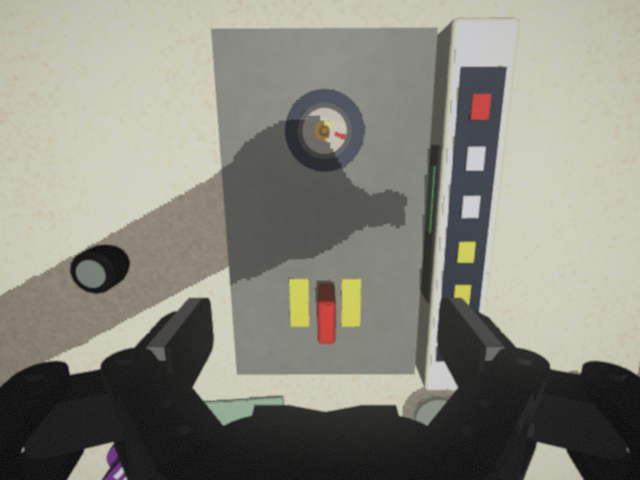

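View pics/w9z.png

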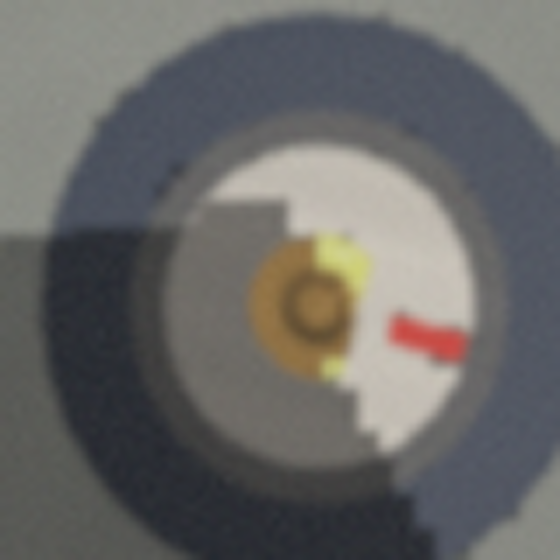

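Run:
```python
from h import *
im,d,K,E=load("w9.npz")
g=lambda q,z:ray(K,E,[(279+(q[0]+.5)/7-.5,87+(q[1]+.5)/7-.5)],z)[0]
c=(g((165,305),.071)+g((475,305),.071))/2; c2=(g((320,143),.071)+g((320,468),.071))/2
print("centre",c,c2,np.linalg.norm(g((165,305),.071)-g((475,305),.071)),np.linalg.norm(g((320,143),.071)-g((320,468),.071)))
print("pilot",g((318,305),.088))
a=im[87:167,279:359].astype(int);m=((a[:,:,0]>1.7*a[:,:,1])&(a[:,:,0]>1.7*a[:,:,2])&(a[:,:,0]>120)).astype(np.uint8);m[:,:50]=0
ys,xs=np.where(m);print(len(xs),xs.mean(),ys.mean())
t=ray(K,E,[(279+xs.mean(),87+ys.mean())],.071)[0]
pts=ray(K,E,np.c_[279+xs,87+ys],.071)[:,:2];u=np.linalg.svd(pts-pts.mean(0))[2][0]
c=np.array([c[0],c2[1]]);v=t[:2]-c;print("tick",t,np.linalg.norm(v),"angle",np.arctan2(v[1],v[0]),"axis ang",np.arctan(u[1]/u[0]))
```

```text
centre [0.58218354 0.20111149 0.071     ] [0.58216692 0.20081113 0.071     ] 0.032019695589655874 0.0322158533230487
pilot [0.58203321 0.20077285 0.088     ]
34 60.6764705882353 47.94117647058823
tick [0.59312077 0.19709243 0.071     ] 0.011552130227635711 angle -0.3277422027396615 axis ang -0.3102584792143892
```

send_rows:
  plan:
    - {"dr": [0, 0, 0.1], "linear": [0, 0, 0], "jaw": 1}
    - {"dr": [0, 0, 0.1], "linear": [0, 0, 0], "jaw": 1}
    - {"dr": [0, 0, 0.05], "linear": [-5, 37, 0], "jaw": 1}
    - {"dr": [0, 0, 0], "linear": [-5, 37, 0], "jaw": 1}
    - {"dr": [0, 0, 0], "linear": [-5, 37, 0], "jaw": 1}
    - {"dr": [0, 0, 0], "linear": [-5, 37, 0], "jaw": 1}
    - {"dr": [0, 0, 0], "linear": [-5, 37, 0], "jaw": 1}
    - {"dr": [0, 0, 0], "linear": [-5, 37, 0], "jaw": 1}

```text
time_s: 8.45
ee_pos: [0.4834, -0.0752, 0.1994]
eef_rot: [0.0, 0.988, -0.157, -0.0]
wrist_force: [0.4, -0.3, 0.3]
finger_gap: 0.0854
```

send_rows:
  plan:
    - {"dr": [0, 0, 0], "linear": [-5, 37, 0], "jaw": 1}
    - {"dr": [0, 0, 0], "linear": [-6, 35, 0], "jaw": 1}
    - {"dr": [0, 0, 0], "linear": [0, 0, 0], "jaw": 1}
    - {"dr": [0, 0, 0], "linear": [0, 0, 0], "jaw": 1}
    - {"dr": [0, 0, 0], "linear": [0, 0, 0], "jaw": 1}

```text
time_s: 8.87
ee_pos: [0.4523, -0.1378, 0.1997]
eef_rot: [-0.0, 0.988, -0.156, -0.0]
wrist_force: [0.6, -0.2, 0.6]
finger_gap: 0.0855
```

Run:
```python
from h import *
im,d,K,E=snap("wrist","w10")
go([.45,-.137,.1],-0.31)
u,v=proj(K,E,[.45,-.137,.05])[0].astype(int)
crop(im,u-40,v-40,80,80,7,"pics/w10z.png");print(u-40,v-40)
```

```text
t 8.92 p [ 452.7 -136.9  199.7] F [-0.4  0.   0.1] gap 85.7
 yaw now -0.3119 tilt [0.0001 0.0003]
 dr [-0.0003  0.     -0.0019]  lin in current axes [-2.6  0.9 99.7]  lin in target axes [-2.6  0.9 99.7]
282 179
```

View pics/w10.png

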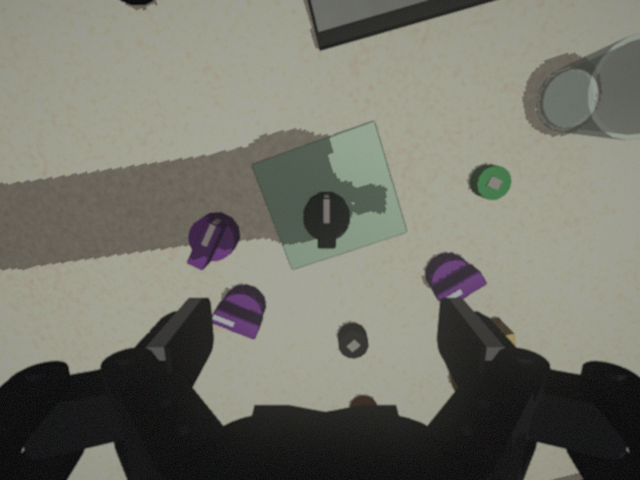

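View pics/w10z.png

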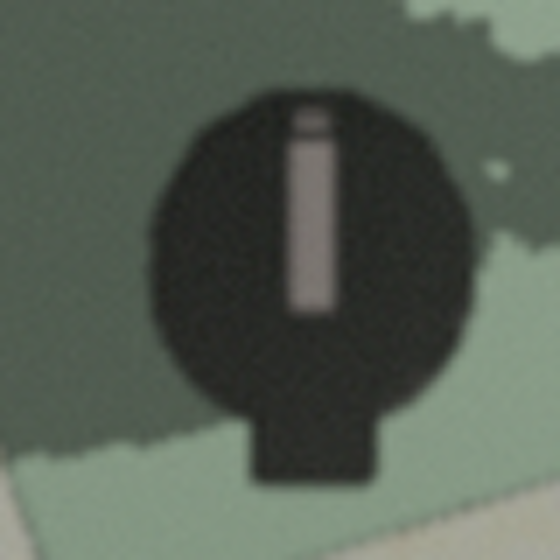

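Run:
```python
from h import *
im,d,K,E=load("w10.npz")
p=np.array([.4525,-.1372,.1997]);y=-.3119
X=np.array([np.cos(y),np.sin(y),0]);Y=np.array([np.sin(y),-np.cos(y),0])
def f(q,z):
    w=ray(K,E,[(282+(q[0]+.5)/7-.5,179+(q[1]+.5)/7-.5)],z)-p;return np.r_[w@X,w@Y].ravel().round(4)*1000
print("bar end",f((250,485),.05),f((378,485),.05),f((314,485),.05))
print("white line",f((287,138),.05),f((338,138),.05),f((287,312),.05),f((338,312),.05))
for z in(.028,.004): print("skirt L,R,top",f((150,265),z),f((475,265),z),f((312,87),z))
a=im[179:259,282:362].astype(float)*3.5
cv2.imwrite("pics/w10b.png",cv2.resize(np.clip(a,0,255).astype(np.uint8)[:,:,::-1],None,fx=7,fy=7,interpolation=2))
```

```text
bar end [-6.9 24.8] [ 8.6 24.8] [ 0.8 24.8]
white line [ -2.3 -17.4] [  3.6 -17.4] [-2.4  3.4] [3.7 3.4]
skirt L,R,top [-19.9   2.1] [21.4  2.2] [  0.7 -20.5]
skirt L,R,top [-21.3   6.9] [23.  7.] [  0.8 -17.3]
```

View pics/w10b.png

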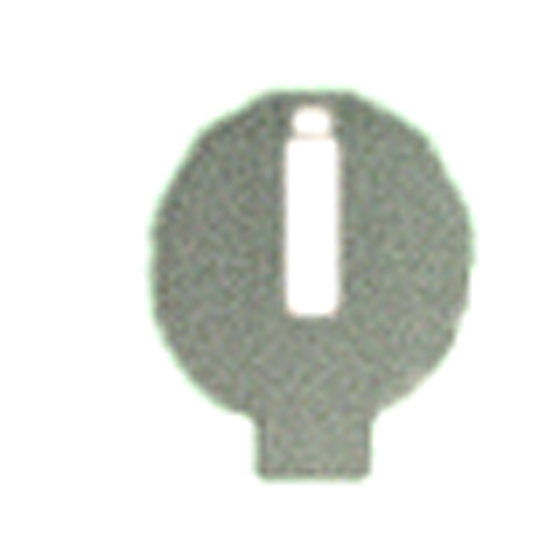

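Bar is aligned with the jaws (rel. yaw ~0): pointer line from (323,197) to (326,223), knob centre +0.8/+3.2 mm in tool x/y. Descending.

send_rows:
  plan:
    - {"dr": [0, 0, 0], "linear": [0.8, 3.2, 20], "jaw": 0.2}
    - {"dr": [0, 0, 0], "linear": [0, 0, 30], "jaw": 0}
    - {"dr": [0, 0, 0], "linear": [0, 0, 30], "jaw": 0}
    - {"dr": [0, 0, 0], "linear": [0, 0, 30], "jaw": 0}
    - {"dr": [0, 0, 0], "linear": [0, 0, 20], "jaw": 0}
    - {"dr": [0, 0, 0], "linear": [0, 0, 20], "jaw": 0}
    - {"dr": [0, 0, 0], "linear": [0, 0, 8], "jaw": 0}
    - {"dr": [0, 0, 0], "linear": [0, 0, 0], "jaw": 0}

```text
time_s: 9.58
ee_pos: [0.4514, -0.139, 0.0401]
eef_rot: [-0.001, 0.988, -0.154, -0.002]
wrist_force: [-0.5, 0.5, 0.3]
finger_gap: 0.0428
```

Run:
```python
from h import *
im,d,K,E=snap("wrist","w11")
go([.4543,-.1405,.039],-0.31)
```

```text
t 9.63 p [ 452.3 -139.5   41.3] F [ 0.1 -0.6  1. ] gap 42.5
 yaw now -0.3102 tilt [-0.0015  0.0009]
 dr [-0.0004  0.0017 -0.0002]  lin in current axes [2.2 0.4 2.3]  lin in target axes [2.2 0.4 2.3]
```

View pics/w11.png

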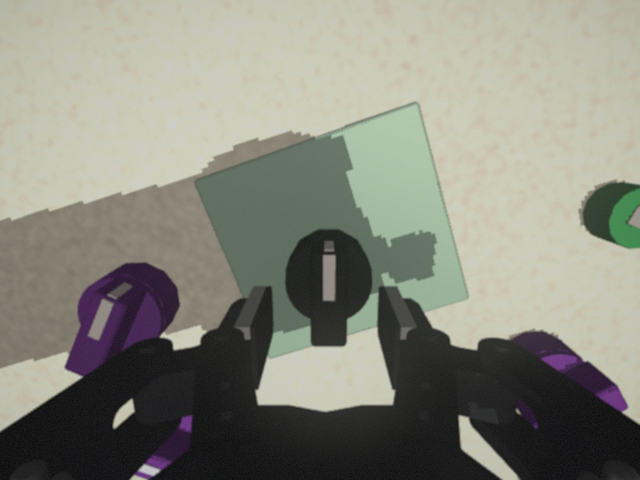

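Run:
```python
from h import *
im,d,K,E=load("w11.npz")
p=np.array([.4520,-.1394,.0408]);y=-.3102
X=np.array([np.cos(y),np.sin(y),0]);Y=np.array([np.sin(y),-np.cos(y),0])
for q in [(329,252),(329,345),(312,340),(346.5,340)]:
    w=ray(K,E,[q],.05)-p;print(q,(np.r_[w@X,w@Y].ravel()*1000).round(1))
for q in [(250,365),(405,365)]:
    w=ray(K,E,[q],.033)-p;print(q,(np.r_[w@X,w@Y].ravel()*1000).round(1))
```

```text
(329, 252) [  0.5 -20.7]
(329, 345) [ 0.6 21.6]
(312, 340) [-6.8 19.2]
(346.5, 340) [ 8.2 19.2]
(250, 365) [-38.2  42.9]
(405, 365) [38.3 42.6]
```

send_rows:
  plan:
    - {"dr": [0, 0, 0], "linear": [0.6, 0.3, 0], "jaw": -0.3}
    - {"dr": [0, 0, 0], "linear": [0, 0, 0], "jaw": -0.6}
    - {"dr": [0, 0, 0], "linear": [0, 0, 0], "jaw": -1}
    - {"dr": [0, 0, 0], "linear": [0, 0, 0], "jaw": -1}
    - {"dr": [0, 0, 0], "linear": [0, 0, 0], "jaw": -1}
    - {"dr": [0, 0, 0], "linear": [0, 0, 0], "jaw": -1}

```text
time_s: 10.13
ee_pos: [0.453, -0.1413, 0.0423]
eef_rot: [0.0, 0.988, -0.155, 0.0]
wrist_force: [0.2, -0.3, -0.2]
finger_gap: -0.0
```

send_rows:
  plan:
    - {"dr": [0, 0, 0], "linear": [0, 0, -10], "jaw": -1}
    - {"dr": [0, 0, 0], "linear": [0, 0, -20], "jaw": -1}
    - {"dr": [0, 0, 0], "linear": [0, 0, -35], "jaw": -1}
    - {"dr": [0, 0, 0], "linear": [0, 0, -35], "jaw": -1}
    - {"dr": [0, 0, 0], "linear": [0, 0, -35], "jaw": -1}
    - {"dr": [0, 0, 0], "linear": [0, 0, -35], "jaw": -1}
    - {"dr": [0, 0, 0], "linear": [0, 0, 0], "jaw": -1}
    - {"dr": [0, 0, 0], "linear": [0, 0, 0], "jaw": -1}

```text
time_s: 10.8
ee_pos: [0.454, -0.1415, 0.2146]
eef_rot: [0.001, 0.988, -0.155, 0.003]
wrist_force: [-0.3, -0.5, -0.8]
finger_gap: -0.0002
```

Run:
```python
from h import *
im,d,K,E=snap("wrist","w12")
go([.5822,.2009,.2],-0.32-np.pi/2)
```

```text
t 10.85 p [ 452.8 -141.2  212.8] F [-1.2  0.6 -0.7] gap 0.0
 yaw now -0.3122 tilt [ 0.0016 -0.001 ]
 dr [-1.1000e-03 -1.8000e-03  1.5786e+00]  lin in current axes [  18.  -365.3   12.7]  lin in target axes [-365.4  -15.2   12.8]
```

View pics/w12.png

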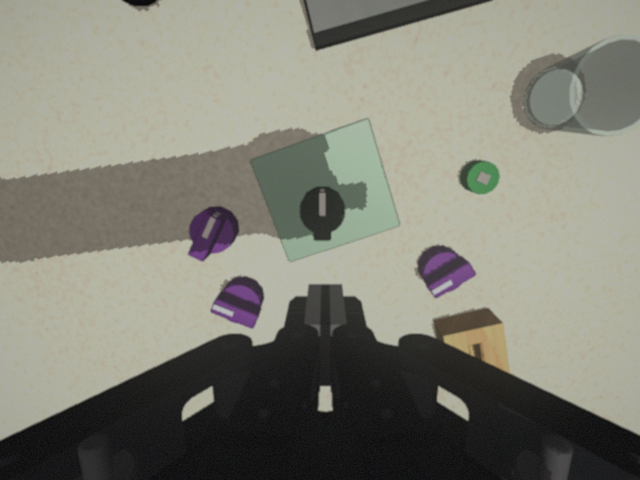

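Gap is 0 and the knob is still on the mat at (322,212): the grasp missed. Checking heights.

Run:
```python
from h import *
for n,pts in(("w12.npz",[(322,202),(322,225),(322,236),(308,215),(336,215),(380,180),(480,178),(440,265)]),("w11.npz",[(329,270),(329,320),(329,340),(300,280),(360,280),(430,180)])):
    im,d,K,E=load(n)
    for u,v in pts:
        t=d[v,u];q=np.linalg.inv(K)@[u*t,v*t,t];print(n,u,v,(E[:3,:3].T@(q-E[:3,3])).round(4))
im,d,K,E=load("w12.npz")
a=im[170:250,282:362].astype(float)*3
cv2.imwrite("pics/w12b.png",cv2.resize(np.clip(a,0,255).astype(np.uint8)[:,:,::-1],None,fx=7,fy=7,interpolation=2))
```

```text
w12.npz 322 202 [ 0.456  -0.1289  0.0507]
w12.npz 322 225 [ 0.4496 -0.1487  0.0483]
w12.npz 322 236 [ 0.4466 -0.1578  0.0499]
w12.npz 308 215 [ 0.4385 -0.1404  0.0258]
w12.npz 336 215 [ 0.4634 -0.1483  0.0268]
w12.npz 380 180 [ 0.5138 -0.1332  0.0029]
w12.npz 480 178 [ 0.6008 -0.1575  0.0197]
w12.npz 440 265 [ 0.5449 -0.2275  0.0238]
w11.npz 329 270 [ 0.4564 -0.1274  0.0496]
w11.npz 329 320 [ 0.4496 -0.149   0.0495]
w11.npz 329 340 [ 0.4467 -0.1581  0.0496]
w11.npz 300 280 [ 0.4396 -0.1352  0.0285]
w11.npz 360 280 [ 0.4668 -0.1442  0.0276]
w11.npz 430 180 [ 0.5151 -0.1123  0.0044]
```

View pics/w12b.png

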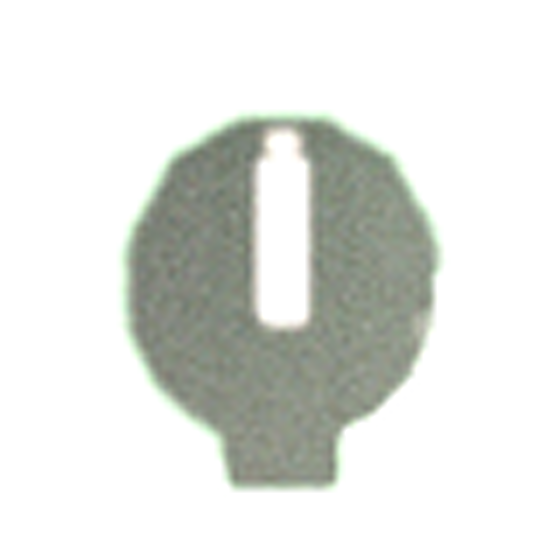

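Run:
```python
from h import *
for n,zt,y,pxy in(("w12.npz",.213,-.312,(.4528,-.1412)),("w11.npz",.041,-.31,(.452,-.1394)),("w5.npz",.1147,-.065,(.5751,.0612))):
    im,d,K,E=load(n); p=np.array([*pxy,zt])
    X=np.array([np.cos(y),np.sin(y),0]);Y=np.array([np.sin(y),-np.cos(y),0])
    v,u=np.mgrid[270:400,230:420];t=d[v,u]
    q=np.stack([u*t,v*t,t],-1)@np.linalg.inv(K).T; w=(q-E[:3,3])@E[:3,:3]-p
    tx,ty,tz=w@X*1000,w@Y*1000,-w[...,2]*1000
    # dark grey finger: keep pts within |ty|<14
    for r in range(5,130,10):
        row=[(int(u[r,c]),round(tx[r,c]),round(ty[r,c]),round(tz[r,c])) for c in range(0,190,12) if t[r,c]>0 and tz[r,c]<12]
        if row: print(n,270+r,row)
```

```text
w12.npz 285 [(314, -4, -10, -21), (326, 1, -10, -21), (338, 6, -10, -21)]
w12.npz 295 [(314, -3, -10, -30), (326, 1, -10, -30), (338, 5, -10, -30)]
w12.npz 305 [(290, -12, -6, -31), (302, -8, -6, -30), (314, -3, -10, -38), (326, 1, -9, -38), (338, 5, -10, -38), (350, 10, -5, -29)]
w12.npz 315 [(290, -12, -6, -38), (302, -7, -6, -39), (314, -3, -10, -46), (326, 1, -10, -46), (338, 5, -10, -46), (350, 9, -6, -38), (362, 13, -6, -39)]
w12.npz 325 [(290, -10, -11, -55), (302, -6, -13, -59), (314, -3, -9, -52), (326, 1, -10, -53), (338, 4, -10, -53), (350, 8, -13, -59), (362, 12, -11, -55)]
w12.npz 335 [(230, -26, -13, -64), (242, -23, -11, -61), (278, -13, -11, -62), (290, -10, -11, -61), (302, -6, -11, -60), (314, -3, -11, -60), (326, 1, -6, -53), (338, 4, -11, -62), (350, 7, -12, -63), (362, 11, -11, -62), (374, 14, -11, -61), (410, 25, -11, -61)]
w12.npz 345 [(230, -25, -12, -69), (242, -22, -12, -67), (254, -21, -6, -58), (266, -17, -6, -58), (278, -12, -11, -67), (290, -9, -11, -67), (302, -6, -11, -67), (314, -3, -11, -66), (326, 1, -3, -52), (338, 4, -11, -66), (350, 7, -11, -67),
[... 5983 characters left out ...]
, -86), (278, -11, -16, -86), (290, -9, -14, -83), (302, -8, 8, -51), (350, 6, 3, -58), (362, 7, -16, -85), (374, 9, -16, -85), (386, 12, -15, -85), (398, 15, -16, -86), (410, 17, -16, -86)]
w5.npz 385 [(230, -21, -16, -89), (242, -18, -16, -89), (254, -15, -17, -90), (266, -13, -16, -89), (278, -11, -16, -89), (290, -9, -13, -85), (350, 7, 7, -58), (362, 7, -16, -89), (374, 9, -15, -88), (386, 12, -16, -89), (398, 14, -16, -89), (410, 17, -16, -88)]
w5.npz 395 [(230, -20, -16, -92), (242, -17, -16, -92), (254, -15, -16, -92), (266, -13, -16, -92), (278, -10, -16, -92), (290, -9, -10, -85), (362, 6, -15, -91), (374, 9, -16, -92), (386, 11, -16, -92), (398, 13, -16, -92), (410, 16, -16, -92)]
```

Run:
```python
from h import *
for n,zt,y,pxy,us in(("w12.npz",.213,-.312,(.4528,-.1412),(314,318,336)),("w11.npz",.0412,-.31,(.452,-.1394),(260,265,388,393)),("w5.npz",.1147,-.065,(.5751,.0612),(296,300,352,356)),("w9.npz",.1985,-.063,(.5797,.1294),(195,200,205,448,455))):
    im,d,K,E=load(n); p=np.array([*pxy,zt])
    X=np.array([np.cos(y),np.sin(y),0]);Y=np.array([np.sin(y),-np.cos(y),0])
    for u in us:
        for v in range(265,340):
            t=d[v,u]
            if t<=0: continue
            w=(np.linalg.inv(K)@[u*t,v*t,t]-E[:3,3])@E[:3,:3]-p
            if -w[2]<-.012 and abs(w@Y)<.014:
                print(n,u,v,(np.array([w@X,w@Y,-w[2]])*1000).round(1));break
```

```text
w12.npz 314 284 [ -3.7  -9.7 -19. ]
w12.npz 318 284 [ -2.1 -10.1 -20. ]
w12.npz 336 284 [  5.   -9.7 -18.9]
w11.npz 260 286 [-26.2 -10.2 -19.6]
w11.npz 265 286 [-24.4  -9.8 -18.6]
w11.npz 388 286 [ 23.2 -10.2 -19.3]
w11.npz 393 286 [ 25.1 -10.4 -19.7]
w5.npz 296 284 [-12.4 -10.1 -18.2]
w5.npz 300 284 [-10.8 -10.  -18.1]
w5.npz 352 284 [  9.6 -10.  -17.9]
w5.npz 356 284 [ 11.1 -10.  -18.1]
w9.npz 195 297 [-48.  -10.8 -30.5]
w9.npz 200 297 [-46.4 -10.4 -29.7]
w9.npz 205 297 [-44.5 -10.6 -30. ]
w9.npz 448 297 [ 43.1 -11.  -30.6]
w9.npz 455 297 [ 46.2 -10.4 -29.1]
```

Depth shows the real fingertips about 18.5 mm *behind* the reported TCP, not 8 mm ahead. I'll go 26 mm lower accordingly.

send_rows:
  plan:
    - {"dr": [0, 0, 0], "linear": [-0.4, -0.6, 25], "jaw": 0.1}
    - {"dr": [0, 0, 0], "linear": [0, 0, 35], "jaw": 0}
    - {"dr": [0, 0, 0], "linear": [0, 0, 35], "jaw": 0}
    - {"dr": [0, 0, 0], "linear": [0, 0, 35], "jaw": 0}
    - {"dr": [0, 0, 0], "linear": [0, 0, 30], "jaw": 0}
    - {"dr": [0, 0, 0], "linear": [0, 0, 15], "jaw": 0}
    - {"dr": [0, 0, 0], "linear": [0, 0, 8], "jaw": 0}
    - {"dr": [0, 0, 0], "linear": [0, 0, 0], "jaw": 0}

```text
time_s: 11.52
ee_pos: [0.4503, -0.1396, 0.0264]
eef_rot: [-0.001, 0.988, -0.155, -0.003]
wrist_force: [-0.6, -0.4, -0.0]
finger_gap: 0.0428
```

Run:
```python
from h import *
im,d,K,E=snap("wrist","w13")
go([.4524,-.140,.014],-0.312)
```

```text
t 11.57 p [ 451.6 -139.9   27.8] F [-0.6  0.4  0.9] gap 42.6
 yaw now -0.3117 tilt [-0.0028  0.0011]
 dr [-0.0001  0.003   0.0003]  lin in current axes [ 0.9 -0.1 13.8]  lin in target axes [ 0.8 -0.1 13.8]
```

View pics/w13.png

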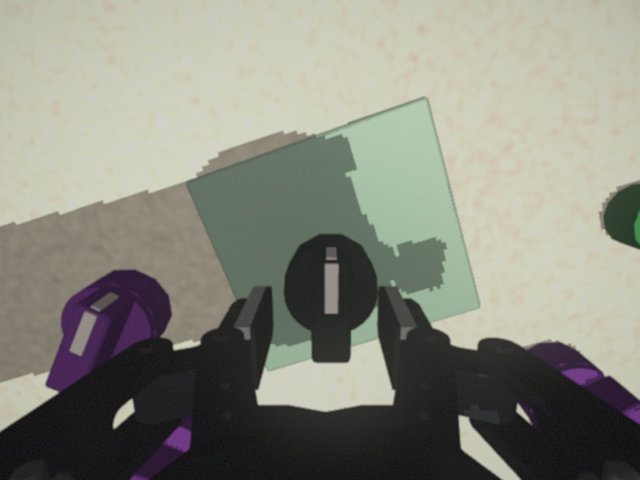

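Knob at (331,300), still centred between the fingers. Lower 12 mm and close.

send_rows:
  plan:
    - {"dr": [0, 0, 0], "linear": [0.8, 0, 6], "jaw": 0}
    - {"dr": [0, 0, 0], "linear": [0, 0, 6], "jaw": -0.1}
    - {"dr": [0, 0, 0], "linear": [0, 0, 0], "jaw": -0.4}
    - {"dr": [0, 0, 0], "linear": [0, 0, 0], "jaw": -0.6}
    - {"dr": [0, 0, 0], "linear": [0, 0, 0], "jaw": -1}
    - {"dr": [0, 0, 0], "linear": [0, 0, 0], "jaw": -1}
    - {"dr": [0, 0, 0], "linear": [0, 0, 0], "jaw": -1}
    - {"dr": [0, 0, 0], "linear": [0, 0, 0], "jaw": -1}

```text
time_s: 12.23
ee_pos: [0.4537, -0.1408, 0.0173]
eef_rot: [0.0, 0.988, -0.155, 0.0]
wrist_force: [-1.2, 0.4, 4.8]
finger_gap: 0.0145
```

Run:
```python
from h import *
im,d,K,E=snap("wrist","w14")
go([.4524,-.140,.014],-0.312)
```

```text
t 12.28 p [ 453.7 -140.8   17.3] F [-0.3 -0.2  5.6] gap 14.6
 yaw now -0.3121 tilt [ 0.0008 -0.0004]
 dr [ 0.0001 -0.0009 -0.0001]  lin in current axes [-1.5 -0.3  3.3]  lin in target axes [-1.5 -0.3  3.3]
```

View pics/w14.png

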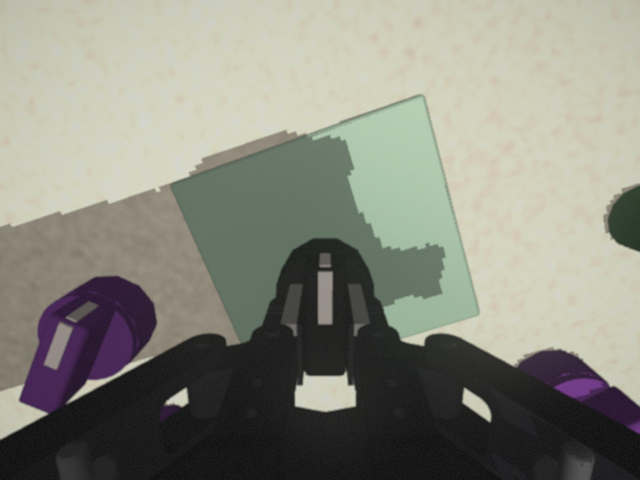

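Gripped (gap 14.6 mm). Lifting.

send_rows:
  plan:
    - {"dr": [0, 0, 0], "linear": [0, 0, -10], "jaw": -1}
    - {"dr": [0, 0, 0], "linear": [0, 0, -20], "jaw": -1}
    - {"dr": [0, 0, 0], "linear": [0, 0, -35], "jaw": -1}
    - {"dr": [0, 0, 0], "linear": [0, 0, -35], "jaw": -1}
    - {"dr": [0, 0, 0], "linear": [0, 0, -35], "jaw": -1}
    - {"dr": [0, 0, 0], "linear": [0, 0, -35], "jaw": -1}
    - {"dr": [0, 0, 0], "linear": [0, 0, -15], "jaw": -1}
    - {"dr": [0, 0, 0], "linear": [0, 0, 0], "jaw": -1}

```text
time_s: 12.95
ee_pos: [0.4557, -0.1412, 0.2063]
eef_rot: [0.001, 0.988, -0.155, 0.004]
wrist_force: [1.2, -1.2, -1.4]
finger_gap: 0.0147
```

Run:
```python
from h import *
im,d,K,E=snap("wrist","w15")
p,R=tool(__import__("station").manip.state())
crop(im,265,215,120,180,3,"pics/w15z.png")
go([.5822,.2009,.2],-0.32-np.pi/2)
np.save("p15.npy",p)
```

```text
t 13.0 p [ 454.2 -141.   203.9] F [ 0.5  0.8 -0.7] gap 14.5
 yaw now -0.3123 tilt [ 0.004  -0.0018]
 dr [-0.003  -0.0038  1.5785]  lin in current axes [  16.7 -364.7    3.8]  lin in target axes [-364.8  -13.9    3.9]
```

View pics/w15z.png

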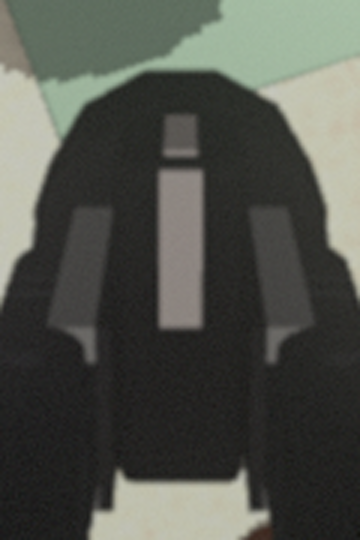

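Run:
```python
from h import *
im,d,K,E=load("w15.npz")
p=np.array([.4546,-.1411,.2045]);y=-.3123
X=np.array([np.cos(y),np.sin(y),0]);Y=np.array([np.sin(y),-np.cos(y),0])
def f(q,tz):
    w=ray(K,E,[(265+(q[0]+.5)/3-.5,215+(q[1]+.5)/3-.5)],p[2]-tz/1e3)-p;return np.r_[w@X,w@Y].ravel().round(4)*1000
print("bar",f((181,162),-32.7),f((181,480),-32.7),"corners",f((120,470),-32.7),f((243,470),-32.7))
print("skirt front, bottom",f((181,70),13.3),"top rim",f((181,70),-10.7))
print("skirt sides", f((37,205),-10.7),f((327,205),-10.7),f((37,205),13.3),f((327,205),13.3))
```

```text
bar [  0.2 -21. ] [ 0.3 21.8] corners [-7.5 20.3] [ 8.1 20.4]
skirt front, bottom [  0.7 -20.1] top rim [  0.4 -26.4]
skirt sides [-19.6  -7. ] [20.8 -6.8] [-22.7   2.5] [24.4  2.7]
```

send_rows:
  plan:
    - {"dr": [0, 0, 0], "linear": [-3.6, -18, 0], "jaw": -1}
    - {"dr": [0, 0, 0], "linear": [-7, -35, 0], "jaw": -1}
    - {"dr": [0, 0, 0], "linear": [-8, -39, 0], "jaw": -1}
    - {"dr": [0, 0, 0], "linear": [-8, -39, 0], "jaw": -1}
    - {"dr": [0, 0, 0], "linear": [-8, -39, 0], "jaw": -1}
    - {"dr": [0, 0, 0], "linear": [-8, -39, 0], "jaw": -1}
    - {"dr": [0, 0, 0], "linear": [-8, -39, 0], "jaw": -1}
    - {"dr": [0, 0, 0], "linear": [-8, -39, 0], "jaw": -1}

```text
time_s: 13.67
ee_pos: [0.4843, 0.1519, 0.2003]
eef_rot: [0.001, 0.988, -0.155, -0.001]
wrist_force: [0.6, -0.8, -1.0]
finger_gap: 0.0149
```

send_rows:
  plan:
    - {"dr": [0, 0, 0.05], "linear": [-8, -39, 0], "jaw": -1}
    - {"dr": [0, 0, 0.118], "linear": [-7, -39, 0], "jaw": -1}
    - {"dr": [0, 0, 0.118], "linear": [0, 0, 0], "jaw": -1}
    - {"dr": [0, 0, 0.118], "linear": [0, 0, 0], "jaw": -1}
    - {"dr": [0, 0, 0.118], "linear": [0, 0, 0], "jaw": -1}
    - {"dr": [0, 0, 0.118], "linear": [0, 0, 0], "jaw": -1}
    - {"dr": [0, 0, 0.118], "linear": [0, 0, 0], "jaw": -1}
    - {"dr": [0, 0, 0.118], "linear": [0, 0, 0], "jaw": -1}

```text
time_s: 14.33
ee_pos: [0.496, 0.2285, 0.1998]
eef_rot: [0.002, 0.827, -0.562, -0.001]
wrist_force: [-0.5, -0.7, -1.7]
finger_gap: 0.0149
```

send_rows:
  plan:
    - {"dr": [0, 0, 0.118], "linear": [0, 0, 0], "jaw": -1}
    - {"dr": [0, 0, 0.118], "linear": [0, 0, 0], "jaw": -1}
    - {"dr": [0, 0, 0.118], "linear": [0, 0, 0], "jaw": -1}
    - {"dr": [0, 0, 0.118], "linear": [0, 0, 0], "jaw": -1}
    - {"dr": [0, 0, 0.118], "linear": [0, 0, 0], "jaw": -1}
    - {"dr": [0, 0, 0.118], "linear": [0, 0, 0], "jaw": -1}
    - {"dr": [0, 0, 0], "linear": [0, 0, 0], "jaw": -1}
    - {"dr": [0, 0, 0], "linear": [0, 0, 0], "jaw": -1}

```text
time_s: 15.0
ee_pos: [0.4964, 0.2287, 0.2004]
eef_rot: [-0.001, -0.585, 0.811, 0.0]
wrist_force: [0.2, 0.6, -1.4]
finger_gap: 0.0148
```

Run:
```python
from h import *
go([.497,.229,.2],-0.32-np.pi/2)
im,d,K,E=snap("wrist","w16")
print(__import__("station").manip.state()["q"])
```

```text
t 15.0 p [496.4 228.7 200.4] F [ 0.2  0.6 -1.4] gap 14.8
 yaw now -1.8923 tilt [-0.0025 -0.0013]
 dr [ 0.0019 -0.002  -0.0015]  lin in current axes [-0.5 -0.5  0.4]  lin in target axes [-0.5 -0.5  0.4]
[-0.29122252  0.33089729 -0.24531882  1.85928693  0.09588798  0.9650723
 -2.47096819]
```

View pics/w16.png

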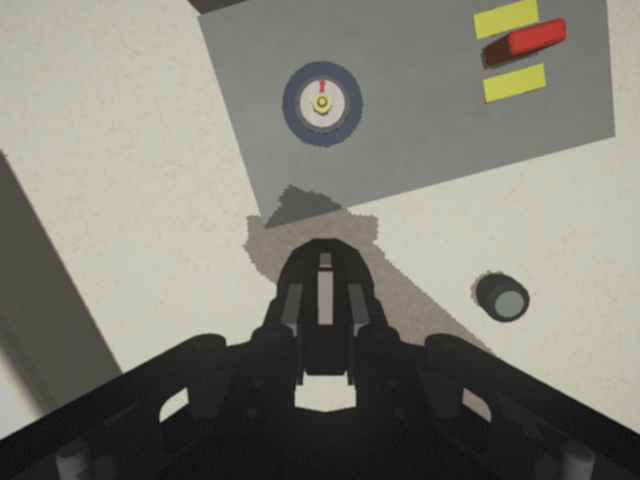

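Knob held; shaft at (322,103) with its tick pointing almost straight up the image, in line with the pointer. Measuring finely.

Run:
```python
from h import *
im,d,K,E=load("w16.npz")
crop(im,290,65,65,80,7,"pics/w16z.png")
```

```text
(no output)
```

View pics/w16z.png

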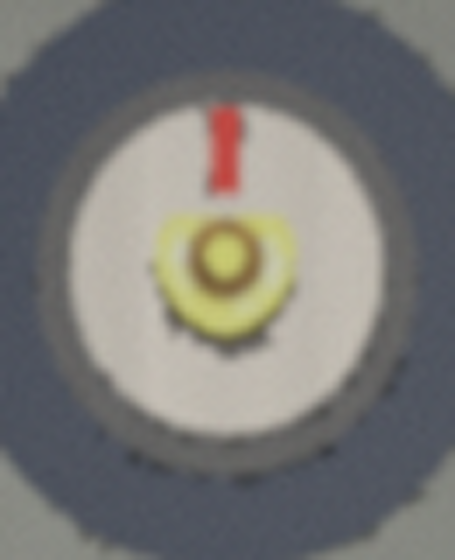

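Run:
```python
from h import *
im,d,K,E=load("w16.npz")
p=np.array([.4965,.2286,.2004]);y=-1.892
X=np.array([np.cos(y),np.sin(y),0]);Y=np.array([np.sin(y),-np.cos(y),0])
def f(q,z):
    W=ray(K,E,[(290+(q[0]+.5)/7-.5,65+(q[1]+.5)/7-.5)],z);w=W-p;return np.r_[w@X,w@Y].ravel().round(4)*1000,W[0,:2].round(4)
for q,z in[((70,268),.071),((384,268),.071),((227,100),.071),((227,437),.071),((226,150),.071),((225,257),.088),((158,265),.085),((298,265),.085),((165,213),.085),((292,213),.085)]:print(q,*f(q,z))
# knob in tool
b=lambda u,v,tz:np.r_[[(ray(K,E,[(u,v)],p[2]-tz/1e3)-p)@X,(ray(K,E,[(u,v)],p[2]-tz/1e3)-p)@Y]].ravel().round(4)*1000
print("bar",b(325,268.5,-32.7),b(325,375,-32.7))
```

```text
(70, 268) [-16.5 -90.2] [0.5873 0.2158]
(384, 268) [ 15.6 -90.2] [0.5772 0.1853]
(227, 100) [  -0.4 -106.2] [0.5974 0.1955]
(227, 437) [ -0.5 -73.7] [0.5666 0.2058]
(226, 150) [  -0.5 -101.5] [0.593  0.1971]
(225, 257) [ -0.6 -89.8] [0.5819 0.2008]
(158, 265) [ -7.1 -89.3] [0.5835 0.2071]
(298, 265) [  6.5 -89.3] [0.5792 0.1942]
(165, 213) [ -6.4 -94. ] [0.5877 0.205 ]
(292, 213) [  5.9 -94. ] [0.5839 0.1933]
bar [  1.2 -22.1] [ 1.2 20.3]
```

send_rows:
  plan:
    - {"dr": [0, 0, 0], "linear": [-0.5, -22, 0], "jaw": -1}
    - {"dr": [0, 0, 0], "linear": [-0.6, -35, 0], "jaw": -1}
    - {"dr": [0, 0, 0], "linear": [-0.6, -32, 10], "jaw": -1}
    - {"dr": [0, 0, 0], "linear": [0, 0, 25], "jaw": -1}
    - {"dr": [0, 0, 0], "linear": [0, 0, 25], "jaw": -1}
    - {"dr": [0, 0, 0], "linear": [0, 0, 20], "jaw": -1}
    - {"dr": [0, 0, 0], "linear": [0, 0, 7], "jaw": -1}
    - {"dr": [0, 0, 0], "linear": [0, 0, 0], "jaw": -1}

```text
time_s: 15.72
ee_pos: [0.5805, 0.2014, 0.1123]
eef_rot: [-0.002, -0.584, 0.812, 0.001]
wrist_force: [0.2, -0.2, -1.0]
finger_gap: 0.0146
```

send_rows:
  plan:
    - {"dr": [0, 0, 0], "linear": [0, 0, 0], "jaw": -1}
    - {"dr": [0, 0, 0], "linear": [0, 0, 0], "jaw": -1}

```text
time_s: 15.88
ee_pos: [0.5831, 0.2027, 0.1163]
eef_rot: [0.001, -0.584, 0.812, -0.0]
wrist_force: [0.5, 0.3, -0.8]
finger_gap: 0.0146
```

Run:
```python
from h import *
go([.5822,.2009,.108],-0.32-np.pi/2)
im,d,K,E=snap("wrist","w17")
crop(im,240,170,170,130,4,"pics/w17z.png")
```

```text
t 15.88 p [583.1 202.7 116.3] F [ 0.5  0.3 -0.8] gap 14.6
 yaw now -1.8952 tilt [0.0023 0.001 ]
 dr [-0.0018  0.0016 -0.0044]  lin in current axes [2.  0.3 8.3]  lin in target axes [2.  0.3 8.3]
```

View pics/w17z.png

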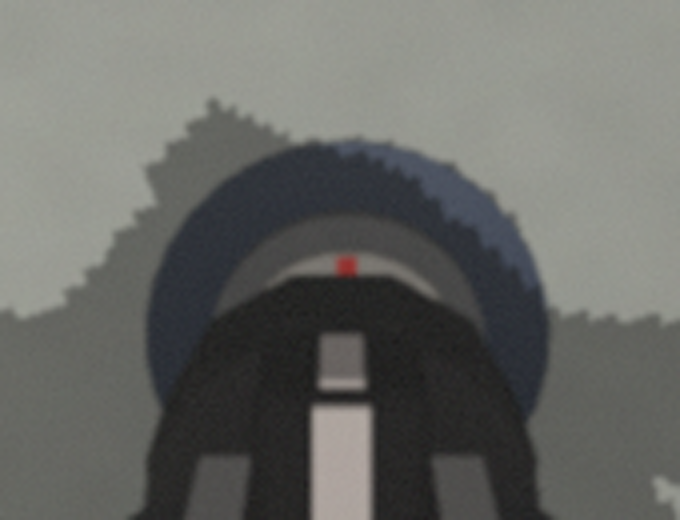

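Run:
```python
from h import *
im,d,K,E=load("w17.npz")
c=-E[:3,:3].T@E[:3,3];y=-1.893
X=np.array([np.cos(y),np.sin(y),0]);Y=np.array([np.sin(y),-np.cos(y),0])
zt=c[2]-.1561; print("TCP z from cam",zt,"tcp xy",(c-X*.0004+Y*.0648)[:2])
p=c-X*.0004+Y*.0648
def f(q,z):
    w=ray(K,E,[(240+(q[0]+.5)/4-.5,170+(q[1]+.5)/4-.5)],z)-p;return (np.r_[w@X,w@Y].ravel()*1000).round(1)
print("flange front",f((347,252),.071),"ring lower? navy front",f((348,140),.060),f((148,335),.06),f((548,335),.06))
print("knob front rim bottom",f((342,277),zt-.0133), "bar front fold",f((342,397),zt+.0327),"tick",f((347,266),.071))
print("skirt",f((147,460),zt-.0133+.024),f((538,460),zt-.0133+.024))
```

```text
TCP z from cam 0.11636606958228882 tcp xy [0.58303532 0.2014923 ]
flange front [  1.  -15.5] ring lower? navy front [  1.1 -29.3] [-28.4  -0.3] [30.6 -0.2]
knob front rim bottom [  0.3 -20.4] bar front fold [  0.3 -21.7] tick [  1.  -13.5]
skirt [-19.9  -7.2] [20.5 -7.1]
```

Shaft sits +0.8 mm in tool x from the knob and is aligned in angle. Shifting and descending.

send_rows:
  plan:
    - {"dr": [0, 0, 0], "linear": [0.8, 0, 5], "jaw": -1}
    - {"dr": [0, 0, 0], "linear": [0, 0, 5], "jaw": -1}
    - {"dr": [0, 0, 0], "linear": [0, 0, 3], "jaw": -1}
    - {"dr": [0, 0, 0], "linear": [0, 0, 3], "jaw": -1}
    - {"dr": [0, 0, 0], "linear": [0, 0, 2], "jaw": -1}
    - {"dr": [0, 0, 0], "linear": [0, 0, 0], "jaw": -1}

```text
time_s: 16.43
ee_pos: [0.5816, 0.2013, 0.0962]
eef_rot: [-0.001, -0.583, 0.812, 0.0]
wrist_force: [0.3, 0.3, -0.7]
finger_gap: 0.0146
```

Run:
```python
from h import *
go([.5822,.2009,.0843],-0.32-np.pi/2)
```

```text
t 16.43 p [581.6 201.3  96.2] F [ 0.3  0.3 -0.7] gap 14.6
 yaw now -1.8959 tilt [-0.001  -0.0004]
 dr [ 0.0008 -0.0007 -0.0051]  lin in current axes [ 0.1 -0.7 11.9]  lin in target axes [ 0.2 -0.7 11.9]
```

send_rows:
  plan:
    - {"dr": [0, 0, 0], "linear": [0, 0, 2], "jaw": -1}
    - {"dr": [0, 0, 0], "linear": [0, 0, 2], "jaw": -1}
    - {"dr": [0, 0, 0], "linear": [0, 0, 0], "jaw": -1}

```text
time_s: 16.68
ee_pos: [0.5817, 0.2013, 0.0924]
eef_rot: [-0.0, -0.583, 0.812, 0.0]
wrist_force: [0.2, 0.0, -0.6]
finger_gap: 0.0143
```

send_rows:
  plan:
    - {"dr": [0, 0, 0], "linear": [0, 0, 2], "jaw": -1}
    - {"dr": [0, 0, 0], "linear": [0, 0, 2], "jaw": -1}
    - {"dr": [0, 0, 0], "linear": [0, 0, 0], "jaw": -1}

```text
time_s: 16.93
ee_pos: [0.5817, 0.2013, 0.0884]
eef_rot: [-0.0, -0.583, 0.812, 0.0]
wrist_force: [0.4, 0.6, -0.6]
finger_gap: 0.0146
```

send_rows:
  plan:
    - {"dr": [0, 0, 0], "linear": [0, 0, 2], "jaw": -1}
    - {"dr": [0, 0, 0], "linear": [0, 0, 2], "jaw": -1}
    - {"dr": [0, 0, 0], "linear": [0, 0, 0], "jaw": -1}

```text
time_s: 17.18
ee_pos: [0.582, 0.2014, 0.0845]
eef_rot: [-0.0, -0.583, 0.812, 0.0]
wrist_force: [0.1, 0.3, -0.7]
finger_gap: 0.0149
```

send_rows:
  plan:
    - {"dr": [0, 0, 0], "linear": [0, 0, 2], "jaw": -1}
    - {"dr": [0, 0, 0], "linear": [0, 0, 0], "jaw": -1}
    - {"dr": [0, 0, 0], "linear": [0, 0, 0], "jaw": -1}

```text
time_s: 17.43
ee_pos: [0.5821, 0.2015, 0.0832]
eef_rot: [0.0, -0.583, 0.812, -0.0]
wrist_force: [-0.1, -1.1, 4.1]
finger_gap: 0.0146
```

Run:
```python
from h import *
go([.5822,.2009,.0783],-0.32-np.pi/2)
im,d,K,E=snap("wrist","w18");crop(im,240,170,170,130,4,"pics/w18z.png")
```

```text
t 17.43 p [582.1 201.5  83.2] F [-0.1 -1.1  4.1] gap 14.6
 yaw now -1.896 tilt [0.0003 0.    ]
 dr [-0.0003  0.0001 -0.0052]  lin in current axes [ 0.5 -0.3  4.9]  lin in target axes [ 0.5 -0.3  4.9]
```

View pics/w18z.png

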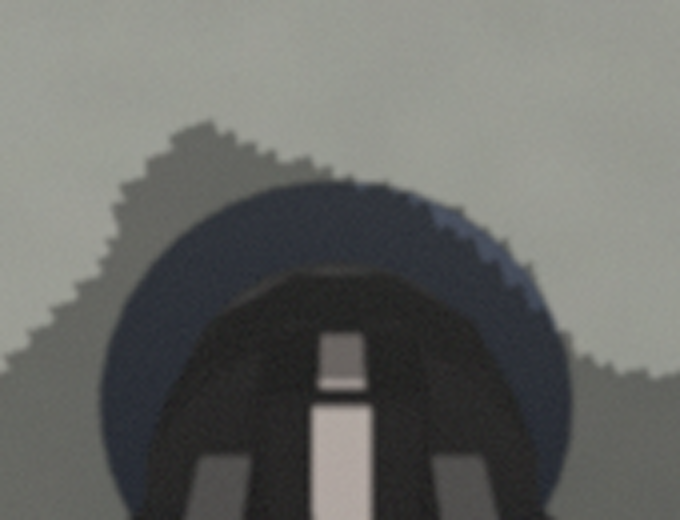

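Knob is seated on the flange (spring start ~4.5 N at TCP z 83 mm). Pressing.

send_rows:
  plan:
    - {"dr": [0, 0, 0], "linear": [0, 0, 2], "jaw": -1}
    - {"dr": [0, 0, 0], "linear": [0, 0, 2], "jaw": -1}
    - {"dr": [0, 0, 0], "linear": [0, 0, 2], "jaw": -1}
    - {"dr": [0, 0, 0], "linear": [0, 0, 0], "jaw": -1}
    - {"dr": [0, 0, 0], "linear": [0, 0, 0], "jaw": -1}

```text
time_s: 17.9
ee_pos: [0.5822, 0.2015, 0.0784]
eef_rot: [0.0, -0.583, 0.812, -0.0]
wrist_force: [-4.6, -2.2, 13.1]
finger_gap: 0.0145
```

send_rows:
  plan:
    - {"dr": [0, 0, 0], "linear": [0, 0, 1], "jaw": -1}
    - {"dr": [0, 0, 0], "linear": [0, 0, 0], "jaw": -1}
    - {"dr": [0, 0, 0], "linear": [0, 0, 0], "jaw": -1}
    - {"dr": [0, 0, 0], "linear": [0, 0, 0], "jaw": -1}

```text
time_s: 18.23
ee_pos: [0.5822, 0.2015, 0.0783]
eef_rot: [0.0, -0.583, 0.812, -0.0]
wrist_force: [-6.1, -3.5, 20.1]
finger_gap: 0.0149
```

Run:
```python
from h import *
go([.5822,.2009,.0783],-0.32-np.pi/2)
im,d,K,E=snap("wrist","w19")
i2=snap("scene","s19")[0];crop(i2,340,230,160,110,5,"pics/s19z.png")
```

```text
t 18.23 p [582.2 201.5  78.3] F [-6.1 -3.5 20.1] gap 14.9
 yaw now -1.8961 tilt [ 0.0008 -0.0003]
 dr [-0.0008 -0.     -0.0053]  lin in current axes [ 0.5 -0.2  0. ]  lin in target axes [ 0.5 -0.2  0. ]
```

View pics/w19.png

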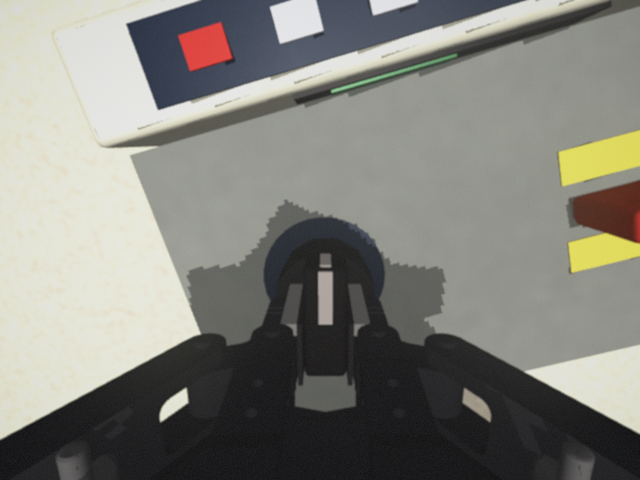

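View pics/s19.png

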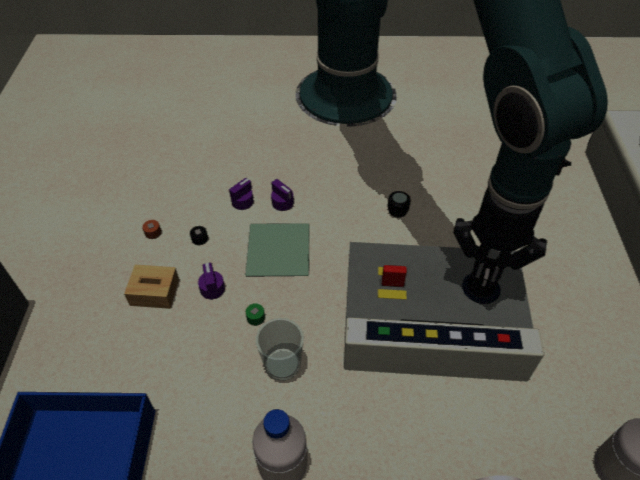

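Hard stop reached at TCP z 78.3 mm, about 6 mm of travel. The key is still in and the other objects haven't moved. Handing in.

Run:
```python
from station import manip
print(manip.close_job())
```

```text
the job is handed in; nothing more can be done
None
```

The job is done and handed in at about 18 s of the 67 s allowed; no verdict was reported.

- **Key:** it stands in the slot between the yellow strips. Downward resistance reached 18 N when the handle met the deck. The depth camera put the handle top at about 99 mm, against 100 mm expected. I let go of it, and it was still in place in the last pictures.
- **Knob:** I turned it by about 1.58 rad to match the D-shaft's flat, and it slid on without resistance. The spring started at about 4–5 N with the skirt on the flange. I pressed it about 6 mm down to the hard stop, where the last reading was 20 N upward. The gripper still holds it there.
- **Other objects:** the mounts, beaker and loupe look to be where they started, judging by eye from the last scene picture.

**What disagreed:**
- **Fingertips:** they sit about 18 mm behind the reported tool point, not 8 mm ahead as stated. My first grasp of the knob therefore closed on air just above it, without moving it. I measured the offset from depth and grasped again 26 mm lower.
- **Key grip:** because of that same offset, the key was held only near the top of its handle, but it held.
- **Cameras:** the fixed cameras and the wrist camera disagreed by about 3 mm in y. I used the wrist camera throughout.

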